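Hang the pill funnel on the empty branch of the turning rack

TASK

Turn the rack tree by the wing on its top until its one empty branch stands above the pointer bar on the foot, then lift the pill funnel out of its stand and lower its square collar right down over that branch's upright prong. Once it is down on the sprung rubber seat, press it home with about 12 newtons for about a second, never more than 20, and let go so that it hangs there. Leave the bottle, the counting tray and the pillbox in the drawer undisturbed.

Things in the scene. Friction and masses are not known exactly. Their poses are not given: they have to be found in the camera images.
- foot: Fixed round dark steel foot of the rack tree, 120 mm across, 14 mm thick, on the counter; origin at the centre of its underside, on the vertical turning axis. A pointer bar 12 mm wide and 8 mm high lies on the counter and sticks out along the foot's -x axis, roughly towards the robot, to 120 mm from the axis.
- pointer (a point): Point on the foot's pointer bar, on its top, 95 mm from the turning axis: the empty prong must come above it. Axes as foot.
- tree: Turning steel rack: 18 mm column, four branches 90 degrees apart; origin on the turning axis at counter level, z up. Its -x is the direction of the empty branch; +y, -y and +x branches carry fixed small funnels and a scoop, out to 160 mm from the axis, 75 to 170 mm high. Friction about 0.2 N m; stays where left. Starts 0.8 to 2.6 rad from the pointer; turn clockwise from above; no stop on the way.
- wing (a point): Centre of the black turning wing on top of the tree, on the turning axis: a bar 46 mm long along the tree's x, 12 mm thick along its y, 34 mm high (this point half-way up, 238 mm above the counter). Pinch it across its thickness and turn it.
- prong (a point): On the tree, on the axis of the empty branch's upright prong, 95 mm from the turning axis, 125 mm above the counter, axes as tree. It gives the prong's place seen from above, NOT its height: the branch's 8 mm bar is clamped at an unmeasured height, centre line 0 to 16 mm above this point. Prong: 8 mm round pin, rounded tip 54 mm above the bar's centre line (54 to 70 mm above this point).
- branch_root (a point): On the turning axis at the height of prong, axes as tree; the empty branch starts here and runs along -x. Round the prong's root is a sprung rubber seat ring 18 mm across, its top 16 mm above the bar's centre line (16 to 32 mm above this point). The seat yields downwards from 2.5 N, at 2.5 N per mm, is solid after 6 mm (about 17 N), and rises when released.
- stand_hole (a point): Centre of the hole, in the top face of the fixed steel funnel stand in the drawer: a plate 64 x 64 mm on four legs, top 45 mm above the drawer floor, hole 21 mm wide. The funnel's spout stands in it.
- collar (a point): Centre of the square collar of the loose white plastic funnel (about 80 g); axes of the funnel: z up, x from the bowl towards the collar. Collar: block 22 x 22 mm, 34 mm high (this point half-way up) with a vertical 11.5 mm round through-hole. Grip it across its y faces; lift 30 mm to clear the stand. Hang it bowl outwards, away from the column.
- bowl (a point): On the axis of the same funnel's bowl, level with the collar's centre, 58 mm from it along -x; axes as collar. The bowl's rim, 64 mm across, is 1 mm above this point, its flat shoulder (34 mm across, rests on the stand) 41 mm below, the spout's lower end 63 mm below.
- drawer: Fixed grey open-topped drawer standing on the counter, 260 (x) x 340 (y) mm, walls 55 mm high, front panel 65 mm high at -x with a bar handle; floor 5 mm above the counter; origin at the centre of its underside. It holds the stand and the bystanders.
- bottle: Bystander: loose dark green glass tablet bottle, 48 mm across, 85 mm tall, in the drawer; origin at the centre of its underside.
- tray: Bystander: loose cream counting tray, 90 x 125 x 14 mm, in the drawer; origin at the centre of its underside.
- pillbox: Bystander: loose chrome pillbox with rounded corners, 60 x 90 x 18 mm, in the drawer; origin at the centre of its underside.

How it is judged:
By the outcome, as a careful person would: the job done as asked, in the order asked, and still so for the second after the job is handed in, with the robot touching nothing.
It also fails if it takes over 72 s, if anything falls off the work surface, if the arm or the gripper's body presses on something with over 40 N, if the wrist force passes 120 N, or if a joint passes its speed limit or range.

ROBOT

A 6-joint arm with a two-finger parallel gripper is mounted at the origin on the work surface. World frame = base frame: x ahead of the robot, y to its left, z up, the work surface at z = 0. Lengths are in m, angles in rad, forces in N, time in s.
With the tool pointing down it reaches from about 0.35 to 0.975 m from the base axis. Payload 4.9 kg.
Tool frame: the origin (TCP) lies at the very end of the fingers, on their centre line; the grasp point (between the pads) lies 19 mm behind it; x points along the fingers, z is the direction in which the jaws open and shut, and the axes are right-handed (so a half turn about x gives the same grasp; the last joint's range is limited). The gripper opens to 85 mm and grips with 20 to 120 N. Pads are 22 mm wide; open, the fingers measure 114 mm over their backs; the gripper's body (76 mm by 85 mm) begins 54 mm behind the grasp point. The pads swing forward as they close: fully open they stand 13 mm farther back than shut.
Start: joints at [-1.405, 0.053, 1.613, -0, 1.476, -0.119], TCP at [0.176, -0.6, 0.231] pointing down, gripper open.
Joint ranges: [-3.01, 3.01], [-1.01, 2.22], [0.06, 2.58], [-1.02, 4.17], [0.09, 2.62], [-3.14, 3.14]. Speed limits (rad/s): [2.57, 2.57, 3.14, 3.14, 3.14, 3.14].

INTERFACE

Orientations are given as a unit quaternion [w, x, y, z].
In Python, from plant import manip, viewer gives the robot as it stands.
- The arm moves only by the shell command python3 -m inch 'ROWS'. ROWS is JSON, a list of rows, each an object with "fingers": the opening, from -1 (shut) to 1 (fully open), so that 0 is half open; "delta_pos": the shift along the tool's x, y, z in cm, a list of three; "twist": the turn, a rotation vector about the tool's x, y, z in degrees, a list of three. A call has 1 to 5 rows; each row shifts and turns the commanded pose from where the row before left it, along the tool's axes as they then stand; what a row does not reach is not made up. A row lasts 1/8 s, in which the tool goes at most 62.5 mm and 10.7 degrees, less where a joint would pass 70% of its speed; a pose out of reach is approached as far as the arm can. A call is refused whole if a number of a shift passes 6.25 or a number of a turn 10.7, either way. A call with a gripper value outside its range is refused whole. The fingers move at their own pace and stop on an object; the grip force is fixed at half the most. Time passes only in rows, so rows that do not move let the fingers close. It gives the time, the measured TCP pose, the force and the opening at its end, in the units of the state.
- manip.state(): the state, without advancing time (a new reading comes with each control period).
- viewer.grab_frame(name): name is "scene" or "top" or "wrist"; returns a dict with "pixels" (384x512x3 uint8, blue, green, red), "range_z" (384x512 float32, m along the optical axis (not along the pixel's ray), 0 where there is no reading), "K" (3x3 intrinsics, pixels), "pose" (4x4, takes a point from camera to world coordinates). Camera axes: x right, y down, z forward; pixel columns grow to the right and rows downward; lengths in m; the calibration is good to about 2 mm. The wrist camera is an equidistant fisheye: a pixel r from the principal point sees the ray r / f radians off the axis. A picture is of the moment at which its call begins.
- manip.job_done(): hands the job in, once; it reports no verdict.
The state is a dict: "time": time; "joint_pos": joint angles; "joint_vel": joint speeds; "joint_efforts": joint torques, N m; "tool_pos": TCP position; "tool_rot": TCP orientation; "contact_force": force on the tool from outside, world axes, zero at the start; "ft_torque": the same for the moment, N m; "gripper_width": opening from 0.0 (shut) to 1.0 (fully open).
Only numpy, scipy, OpenCV 4.12 (cv2) and the standard library are available. Lean on these libraries where they do the work, as an engineer would, in place of code of your own. Each camera call takes 0.05 s, during which the arm holds its last target.

## Working session

There is one attempt and no reset: what is moved stays moved. The work goes in short steps, Python scripts to look and compute and a shell command to move; the robot and the scene stay as the last step left them, time stands still between calls to the robot, and variables do not carry over. Pictures are saved under pics/ and viewed, and the job is handed in when it is done.

```bash
ls; mkdir -p pics; cat > h.py <<'E'
import numpy as np, cv2
from plant import manip, viewer
def grab(n,fn):
    f=viewer.grab_frame(n); cv2.imwrite('pics/'+fn+'.png',f['pixels']); np.savez('pics/'+fn+'.npz',**f); return f
def crop(fn,x0,y0,x1,y1,s,out):
    im=cv2.imread('pics/'+fn+'.png')[y0:y1,x0:x1]; cv2.imwrite('pics/'+out+'.png',cv2.resize(im,None,fx=s,fy=s,interpolation=cv2.INTER_CUBIC))
def pt(f,u,v,z=None,win=1):
    """world point from depth (z None) or intersect plane world z"""
    K=f['K'];P=f['pose'];d=np.array([(u-K[0,2])/K[0,0],(v-K[1,2])/K[1,1],1.])
    if z is None:
        r=f['range_z'][int(v)-win:int(v)+win+1,int(u)-win:int(u)+win+1]; r=r[r>0]; t=np.median(r)
    else:
        D=P[:3,:3]@d; t=(z-P[2,3])/D[2]
    return P[:3,:3]@(d*t)+P[:3,3]
def load(fn): return dict(np.load('pics/'+fn+'.npz'))
E
python3 - <<'E'
from h import *
print(manip.state())
for n in('top','scene','wrist'):
    f=grab(n,n+'0'); print(n,f['K'],f['pose'])
E
```

```text
pics
{'time': 0.0, 'joint_pos': array([-1.40499108e+00,  5.33629280e-02,  1.61429362e+00, -3.50782225e-05,
        1.47598555e+00, -1.19015964e-01]), 'joint_vel': array([-0.00058679, -0.00133223, -0.00013214, -0.00082762,  0.00105916,
       -0.00021492]), 'joint_efforts': array([-9.43952473e-04, -3.93683982e+01, -3.70180714e+01, -1.64454414e-04,
        6.89217442e-03, -1.57369209e-05]), 'tool_pos': array([ 0.17549449, -0.59920946,  0.23005948]), 'tool_rot': array([ 0.56537092,  0.42446363,  0.56643637, -0.42348103]), 'contact_force': array([-0.2086076 ,  0.2381185 ,  0.56720237]), 'ft_torque': array([ 0.00054592,  0.01718389, -0.00923548]), 'gripper_width': 1.001366848495831}
top [[356.94132546   0.         257.64152376]
 [  0.         356.94132546 195.31618422]
 [  0.           0.           1.        ]] [[-0.00790904 -0.99970151  0.02311564  0.50696519]
 [-0.99978232  0.00745913 -0.01948538 -0.03582028]
 [ 0.01930714 -0.02326472 -0.99954289  0.96981502]
 [ 0.          0.          0.          1.        ]]
scene [[493.54209068   0.         256.96079824]
 [  0.         493.54209068 195.05168848]
 [  0.           0.           1.        ]] [[-0.34352657  0.68579045 -0.64162368  1.28502259]
 [ 0.93898364  0.26339488 -0.22120775  0.19576347]
 [ 0.01729823 -0.67846488 -0.73442915  1.03330695]
 [ 0.          0.          0.          1.        ]]
wrist [[297.31863964   0.         257.97092436]
 [  0.         297.31863964 195.47527062]
 [  0.           0.           1.        ]] [[ 0.28048617 -0.92014643 -0.27323627  0.24456298]
 [-0.95985405 -0.26970409 -0.07707079 -0.5793341 ]
 [-0.00277653  0.28388423 -0.95885454  0.37196952]
 [ 0.          0.          0.          1.        ]]
```

View pics/top0.png

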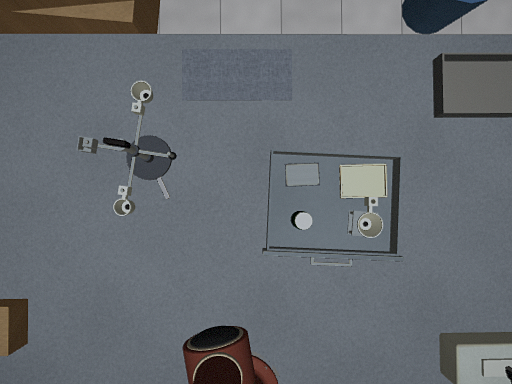

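View pics/scene0.png

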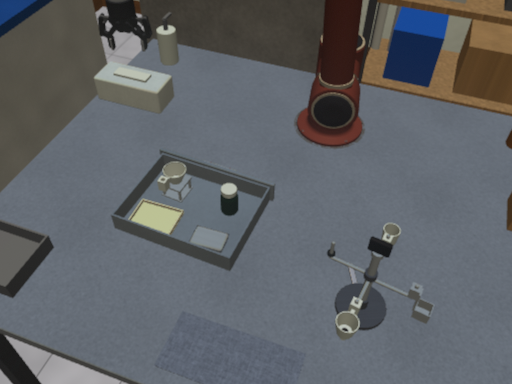

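```bash
python3 - <<'E'
from h import *
crop('top0',70,70,210,220,5,'t1'); crop('top0',260,145,410,270,5,'t2')
E
```

```text
(no output)
```

View pics/t1.png

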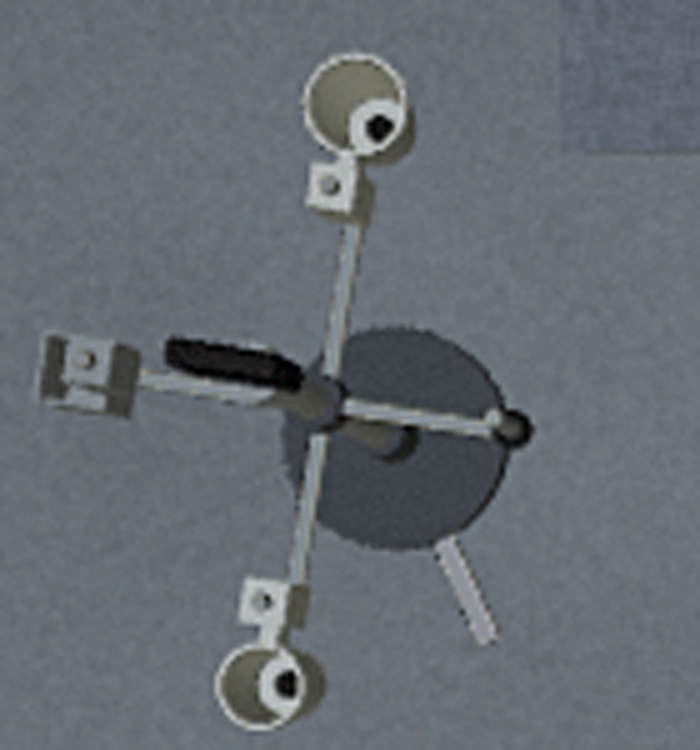

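View pics/t2.png

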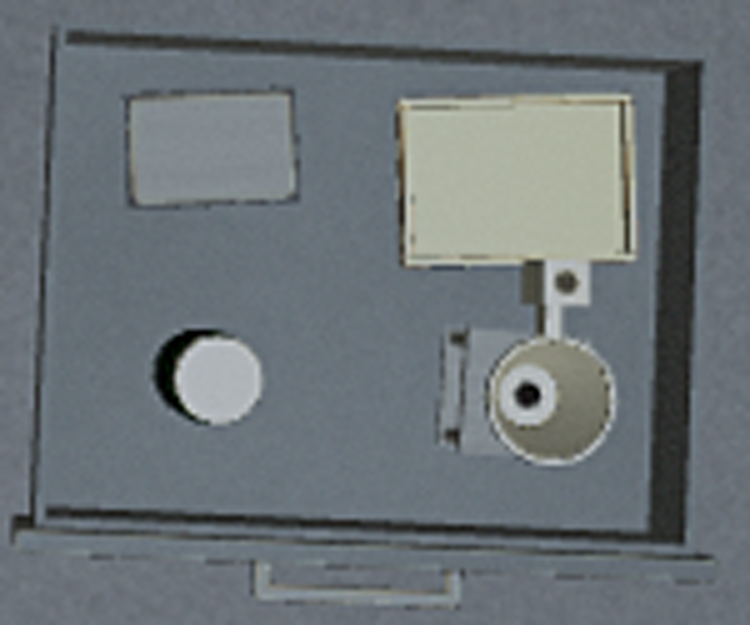

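```bash
python3 - <<'E'
from h import *
f=load('top0')
P=lambda x,y,z=None:pt(f,70+x/5,70+y/5,z).round(4)
a=P(397,437,.014);print('foot',a,'depth',P(397,500))
b=P(487,637,.008);print('ptr end',b, 'mid', P(447,542,.008)); 
print('wing depth',P(235,360), P(232,358,.255)); w=P(232,358,.255)
print('wing ends',P(168,345,.255),P(298,378,.255))
print('prong',P(515,430),P(515,430,.185))
# scoop block, funnel collars
for n,x,y in(('scoop',88,360),('fA',330,186),('fB',263,600)): 
    print(n,P(x+12,y+12),P(x-12,y-12))
def seg(f,z0,z1,box):
    K=f['K'];x0,y0,x1,y1=box
    v,u=np.mgrid[y0:y1,x0:x1]; r=f['range_z'][y0:y1,x0:x1]
    d=np.stack([(u-K[0,2])/K[0,0]*r,(v-K[1,2])/K[1,1]*r,r],-1)
    w=d@f['pose'][:3,:3].T+f['pose'][:3,3]
    m=(r>0)&(w[...,2]>z0)&(w[...,2]<z1); return w[m]
w=seg(f,.245,.27,(95,130,140,155)); print('wing pts',len(w),w.mean(0),w.min(0),w.max(0))
c=w.mean(0);uu,s,vt=np.linalg.svd(w-c);print(vt[0],s/np.sqrt(len(w))*np.sqrt(12))
Q=lambda x,y,z=None:pt(f,260+x/5,145+y/5,z).round(4)
print('collar',Q(578,292),Q(568,283,.0925)); print('rim',Q(540,358),Q(551,400,.0755))
w=seg(f,.07,.11,(360,190,390,245));print(w[:,2].max(), len(w))
w=seg(f,.02,.35,(262,145,405,258));print(np.histogram(w[:,2],20))
print('bottle',Q(220,380))
print('drawer corners',Q(57,35),Q(700,62),Q(690,540))
E
```

```text
foot [0.6325 0.2338 0.014 ] depth [0.5988 0.2339 0.0137]
ptr end [0.5254 0.1876 0.008 ] mid [0.5766 0.2088 0.008 ]
wing depth [0.6318 0.2296 0.2561] [0.6328 0.2313 0.255 ]
wing ends [0.6381 0.2566 0.255 ] [0.6247 0.2051 0.255 ]
prong [0.6166 0.1401 0.1568] [0.6128 0.134  0.185 ]
scoop [0.643  0.3246 0.1628] [0.6537 0.3349 0.1639]
fA [0.7209 0.2158 0.1647] [0.7322 0.227  0.1635]
fB [0.5344 0.246  0.164 ] [0.5452 0.2568 0.1637]
wing pts 148 [0.63239448 0.23518897 0.25436785] [0.6245024  0.21340437 0.24550688] [0.64067696 0.25821862 0.25857217]
[-0.15797958 -0.98677668 -0.03625244] [0.0461711  0.01245604 0.00715811]
collar [ 0.5051 -0.3385  0.1097] [ 0.5096 -0.3397  0.0925]
rim [ 0.4717 -0.333   0.0688] [ 0.4508 -0.336   0.0755]
0.10996403906929042 408
(array([741, 324, 146, 130, 139, 158, 302, 897, 339, 432, 206,  41,  66,
        65,  98, 300,  33,  11,  20,  56]), array([0.02000414, 0.02460993, 0.02921572, 0.03382151, 0.03842731,
       0.0430331 , 0.04763889, 0.05224468, 0.05685047, 0.06145626,
       0.06606206, 0.07066785, 0.07527364, 0.07987943, 0.08448522,
       0.08909102, 0.09369681, 0.0983026 , 0.10290839, 0.10751418,
       0.11211997]))
bottle [ 0.4631 -0.1668  0.0908]
drawer corners [ 0.6393 -0.0899  0.0554] [ 0.6235 -0.4229  0.0558] [ 0.3767 -0.4144  0.0535]
```

```bash
cat >> h.py <<'E'
from scipy.spatial.transform import Rotation as Rn
def Rt(s=None):
    s=s or manip.state(); q=s['tool_rot']; return Rn.from_quat([q[1],q[2],q[3],q[0]]).as_matrix()
def rel(target,jaw_deg=None,tcp=True):
    """target world pos of TCP, jaw axis angle deg (mod 180)"""
    s=manip.state();R=Rt(s);np.set_printoptions(precision=3,suppress=True)
    print('t',round(s['time'],2),'tcp',s['tool_pos'],'F',s['contact_force'],'grip',round(s['gripper_width'],3),'q',s['joint_pos'])
    print('tool axes x',R[:,0],'y',R[:,1],'z',R[:,2])
    a=np.degrees(np.arctan2(R[1,2],R[0,2])); print('jaw ang',round(a,2))
    # rotation required to make tool x = down, and z at jaw_deg
    if jaw_deg is not None:
        for k in(0,180):
            j=np.radians(jaw_deg+k); x=np.array([0,0,-1.]);z=np.array([np.cos(j),np.sin(j),0]);T=np.c_[x,np.cross(z,x),z]
            rv=Rn.from_matrix(R.T@T).as_rotvec(degrees=True); print('twist',rv,'shift AFTER twist cm',T.T@(np.array(target)-s['tool_pos'])*100)
    print('shift cm now',R.T@(np.array(target)-s['tool_pos'])*100)
E
python3 - <<'E'
from h import *
f=load('top0')
Q=lambda x,y,z=None:pt(f,260+x/5,145+y/5,z).round(4)
print('collar',Q(568,283,.108),'rim',Q(551,400,.092))
rel([.6325,.2345,.33],-9.1)
E
```

```text
collar [ 0.5095 -0.3343  0.108 ] rim [ 0.4518 -0.3305  0.092 ]
t 0.15 tcp [ 0.176 -0.599  0.23 ] F [ 0.452  0.414 -0.285] grip 1.007 q [-1.405  0.053  1.614  0.     1.476 -0.119]
tool axes x [-0.     0.002 -1.   ] y [0.96  0.281 0.   ] z [ 0.281 -0.96  -0.002]
jaw ang -73.68
twist [-64.584  -0.073  -0.06 ] shift AFTER twist cm [-9.965 89.563 31.934]
twist [115.416  -0.068   0.082] shift AFTER twist cm [ -9.965 -89.563 -31.934]
shift cm now [ -9.847  67.285 -67.205]
```

```bash
python3 -m inch '[{"fingers":0,"delta_pos":[-3,0,0],"twist":[-10.7,0,0]},{"fingers":0,"delta_pos":[-3,0,0],"twist":[-10.7,0,0]},{"fingers":0,"delta_pos":[-2,0,0],"twist":[-10.7,0,0]},{"fingers":0,"delta_pos":[-2,0,0],"twist":[-10.7,0,0]},{"fingers":0,"delta_pos":[0,0,0],"twist":[-10.7,0,0]}]'
python3 -m inch '[{"fingers":0,"delta_pos":[0,0,0],"twist":[-10.7,0,0]},{"fingers":0,"delta_pos":[0,5.6,2],"twist":[0,0,0]},{"fingers":0,"delta_pos":[0,5.6,2],"twist":[0,0,0]},{"fingers":0,"delta_pos":[0,5.6,2],"twist":[0,0,0]},{"fingers":0,"delta_pos":[0,5.6,2],"twist":[0,0,0]}]'
python3 -c "
from h import *
rel([.6325,.2345,.33],-9.1)"
```

```text
time: 0.78
tool_pos: [0.1757, -0.6005, 0.3336]
tool_rot: [0.697, 0.121, 0.696, -0.123]
contact_force: [-0.5, -0.2, -0.1]
gripper_width: 0.502
time: 1.4
tool_pos: [0.2919, -0.3902, 0.3309]
tool_rot: [0.705, 0.059, 0.705, -0.058]
contact_force: [1.2, -0.5, -0.1]
gripper_width: 0.499
t 1.4 tcp [ 0.292 -0.39   0.331] F [ 1.177 -0.513 -0.127] grip 0.499 q [-1.082 -0.322  1.789  0.     1.675 -0.915]
tool axes x [ 0.  0. -1.] y [0.165 0.986 0.   ] z [ 0.986 -0.165 -0.   ]
jaw ang -9.51
twist [-0.414 -0.001 -0.024] shift AFTER twist cm [ 0.09  67.074 23.749]
twist [179.586  -0.037   0.001] shift AFTER twist cm [  0.09  -67.074 -23.749]
shift cm now [ 0.117 67.243 23.264]
```

```bash

python3 -m inch '[{"fingers":0,"delta_pos":[0,5.6,2],"twist":[-0.4,0,0]},{"fingers":0,"delta_pos":[0,5.6,2],"twist":[0,0,0]},{"fingers":0,"delta_pos":[0,5.6,2],"twist":[0,0,0]},{"fingers":0,"delta_pos":[0,5.6,2],"twist":[0,0,0]},{"fingers":0,"delta_pos":[0,5.6,2],"twist":[0,0,0]}]'
python3 -m inch '[{"fingers":0,"delta_pos":[0,5.6,2],"twist":[0,0,0]},{"fingers":0,"delta_pos":[0,5.6,2],"twist":[0,0,0]},{"fingers":0,"delta_pos":[0,5.6,2],"twist":[0,0,0]},{"fingers":0,"delta_pos":[0,5.6,2],"twist":[0,0,0]},{"fingers":0,"delta_pos":[0,5.6,2],"twist":[0,0,0]}]'
python3 -m inch '[{"fingers":0,"delta_pos":[0,5.6,2],"twist":[0,0,0]},{"fingers":0,"delta_pos":[0,4,1.2],"twist":[0,0,0]},{"fingers":0,"delta_pos":[0,0,0],"twist":[0,0,0]}]'
python3 -c "
from h import *
rel([.6325,.2345,.33],-9.1)
grab('wrist','w1');crop('w1',100,40,412,384,2,'w1c')"
```

```text
time: 2.02
tool_pos: [0.4352, -0.1297, 0.3312]
tool_rot: [0.705, 0.056, 0.705, -0.056]
contact_force: [0.5, -0.3, 0.3]
gripper_width: 0.501
time: 2.65
tool_pos: [0.5782, 0.1311, 0.331]
tool_rot: [0.705, 0.056, 0.705, -0.056]
contact_force: [0.8, -1.1, 0.6]
gripper_width: 0.498
time: 3.02
tool_pos: [0.6245, 0.2212, 0.3296]
tool_rot: [0.704, 0.055, 0.706, -0.055]
contact_force: [-0.2, 0.0, 0.1]
gripper_width: 0.499
t 3.02 tcp [0.625 0.221 0.33 ] F [-0.238  0.014  0.093] grip 0.499 q [0.228 0.103 1.398 0.    1.643 0.383]
tool axes x [-0.002 -0.    -1.   ] y [ 0.155  0.988 -0.001] z [ 0.988 -0.155 -0.002]
jaw ang -8.89
twist [ 0.209 -0.133  0.038] shift AFTER twist cm [-0.038  1.438  0.578]
twist [-179.791   -0.059   -0.209] shift AFTER twist cm [-0.038 -1.438 -0.578]
shift cm now [-0.041  1.436  0.584]
```

View pics/w1.png

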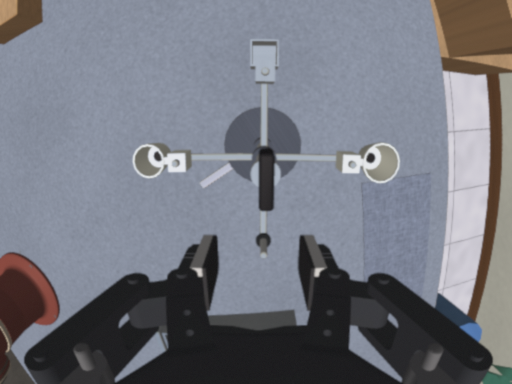

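```bash

python3 -m inch '[{"fingers":0,"delta_pos":[0,1.4,0.6],"twist":[0.2,-0.1,0]},{"fingers":0,"delta_pos":[3,0,0],"twist":[0,0,0]},{"fingers":0,"delta_pos":[3,0,0],"twist":[0,0,0]},{"fingers":0,"delta_pos":[0,0,0],"twist":[0,0,0]}]'
python3 -c "
from h import *
rel([.6325,.2345,.221],-9.1)
grab('wrist','w2')"
```

```text
time: 3.58
tool_pos: [0.6313, 0.2308, 0.268]
tool_rot: [0.703, 0.057, 0.706, -0.058]
contact_force: [0.6, 0.1, -0.2]
gripper_width: 0.502
t 3.58 tcp [0.631 0.231 0.268] F [ 0.618  0.1   -0.192] grip 0.502 q [ 0.24   0.146  1.452 -0.001  1.548  0.403]
tool axes x [-0.004 -0.002 -1.   ] y [ 0.163  0.987 -0.002] z [ 0.987 -0.163 -0.004]
jaw ang -9.36
twist [-0.255 -0.208  0.129] shift AFTER twist cm [4.7   0.388 0.064]
twist [179.744   0.203   0.326] shift AFTER twist cm [ 4.7   -0.388 -0.064]
shift cm now [4.699 0.399 0.079]
```

View pics/w2.png

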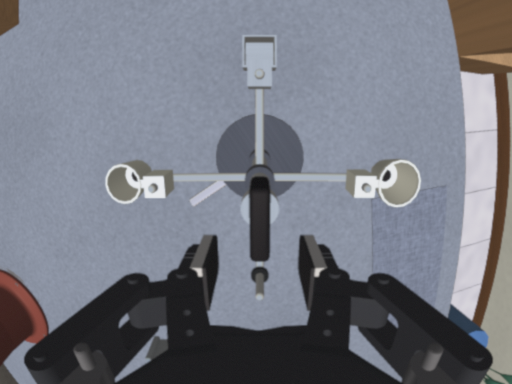

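```bash

python3 -m inch '[{"fingers":0,"delta_pos":[2.4,0.4,0.1],"twist":[-0.2,-0.1,0.1]},{"fingers":0,"delta_pos":[2.3,0,0],"twist":[0,0,0]},{"fingers":0,"delta_pos":[0,0,0],"twist":[0,0,0]}]'
python3 -m inch '[{"fingers":-1,"delta_pos":[0,0,0],"twist":[0,0,0]},{"fingers":-1,"delta_pos":[0,0,0],"twist":[0,0,0]},{"fingers":-1,"delta_pos":[0,0,0],"twist":[0,0,0]},{"fingers":-1,"delta_pos":[0,0,0],"twist":[0,0,0]}]'
python3 -c "
from h import *
rel([.6325,.2345,.221],-9.1)
print(manip.state()['ft_torque'])
grab('top','top1');crop('top1',70,70,210,220,5,'t3')"
```

```text
time: 4.0
tool_pos: [0.6334, 0.2351, 0.2221]
tool_rot: [0.705, 0.056, 0.705, -0.056]
contact_force: [-0.7, -0.6, 0.1]
gripper_width: 0.501
time: 4.5
tool_pos: [0.6329, 0.236, 0.226]
tool_rot: [0.705, 0.056, 0.705, -0.055]
contact_force: [-8.9, -0.5, 3.3]
gripper_width: 0.132
t 4.5 tcp [0.633 0.236 0.226] F [-8.897 -0.479  3.28 ] grip 0.132 q [0.246 0.172 1.493 0.001 1.476 0.404]
tool axes x [ 0.     0.002 -1.   ] y [0.158 0.987 0.002] z [ 0.987 -0.158  0.   ]
jaw ang -9.07
twist [ 0.03   0.007 -0.092] shift AFTER twist cm [ 0.5   -0.152 -0.021]
twist [-179.97     0.145    0.011] shift AFTER twist cm [0.5   0.152 0.021]
shift cm now [ 0.499 -0.153 -0.021]
[-0.043  1.24  -0.093]
```

View pics/t3.png

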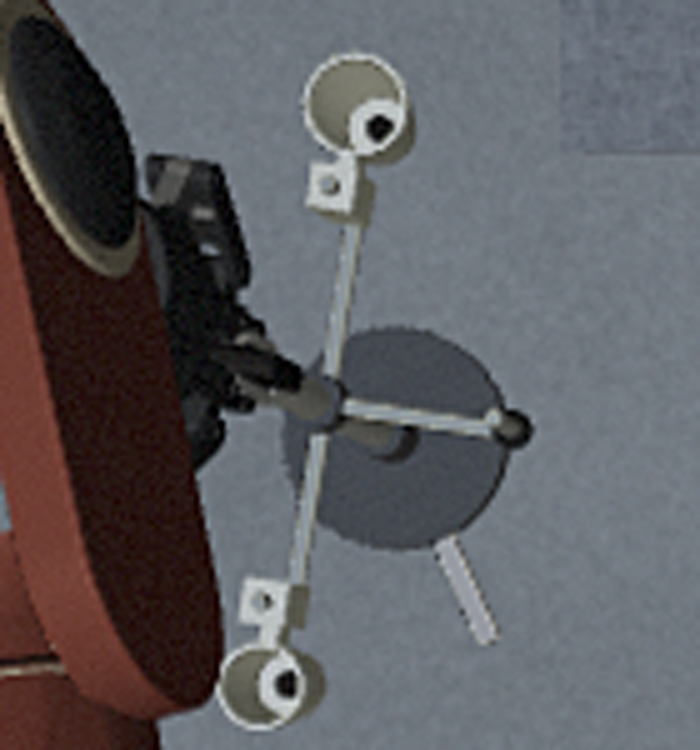

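```bash

python3 -m inch '[{"fingers":-1,"delta_pos":[0,-0.1,-0.1],"twist":[8,0,0]},{"fingers":-1,"delta_pos":[0,0,0],"twist":[10,0,0]},{"fingers":-1,"delta_pos":[0,0,0],"twist":[10,0,0]},{"fingers":-1,"delta_pos":[0,0,0],"twist":[10,0,0]}]'
python3 -c "
from h import *
rel([.6325,.2345,.221],-66.7)
print(manip.state()['ft_torque'])"
```

```text
time: 5.05
tool_pos: [0.6321, 0.2365, 0.226]
tool_rot: [0.648, 0.285, 0.648, -0.282]
contact_force: [-6.4, 4.5, 2.1]
gripper_width: 0.131
t 5.05 tcp [0.632 0.236 0.226] F [-6.378  4.549  2.136] grip 0.131 q [0.246 0.169 1.496 0.003 1.474 1.072]
tool axes x [ 0.002  0.004 -1.   ] y [0.735 0.678 0.004] z [ 0.678 -0.735 -0.002]
jaw ang -47.3
twist [19.4   -0.135 -0.209] shift AFTER twist cm [ 0.502 -0.038  0.196]
twist [-160.6      0.296   -0.192] shift AFTER twist cm [ 0.502  0.038 -0.196]
shift cm now [ 0.501 -0.103  0.173]
[0.456 1.009 0.273]
```

```bash

python3 -m inch '[{"fingers":-1,"delta_pos":[0,0,0],"twist":[10,0,0]},{"fingers":-1,"delta_pos":[0,0,0],"twist":[9,0,0]},{"fingers":-1,"delta_pos":[0,0,0],"twist":[0,0,0]},{"fingers":-1,"delta_pos":[0,0,0],"twist":[0,0,0]}]'
python3 -c "
from h import *
rel([.6325,.2345,.221],-66.7)
print(manip.state()['ft_torque'])
grab('top','top2');crop('top2',70,70,210,220,5,'t4')
grab('wrist','w3')"
```

```text
time: 5.55
tool_pos: [0.6318, 0.2369, 0.226]
tool_rot: [0.592, 0.387, 0.593, -0.384]
contact_force: [-7.0, 5.3, 2.0]
gripper_width: 0.127
t 5.55 tcp [0.632 0.237 0.226] F [-7.004  5.285  1.982] grip 0.127 q [0.247 0.169 1.496 0.004 1.474 1.399]
tool axes x [ 0.001  0.005 -1.   ] y [0.914 0.406 0.003] z [ 0.406 -0.914 -0.004]
jaw ang -66.02
twist [ 0.678 -0.216 -0.168] shift AFTER twist cm [ 0.5   -0.029  0.245]
twist [-179.321    0.262   -0.338] shift AFTER twist cm [ 0.5    0.029 -0.245]
shift cm now [ 0.499 -0.033  0.246]
[ 0.554  1.025 -0.254]
```

View pics/t4.png

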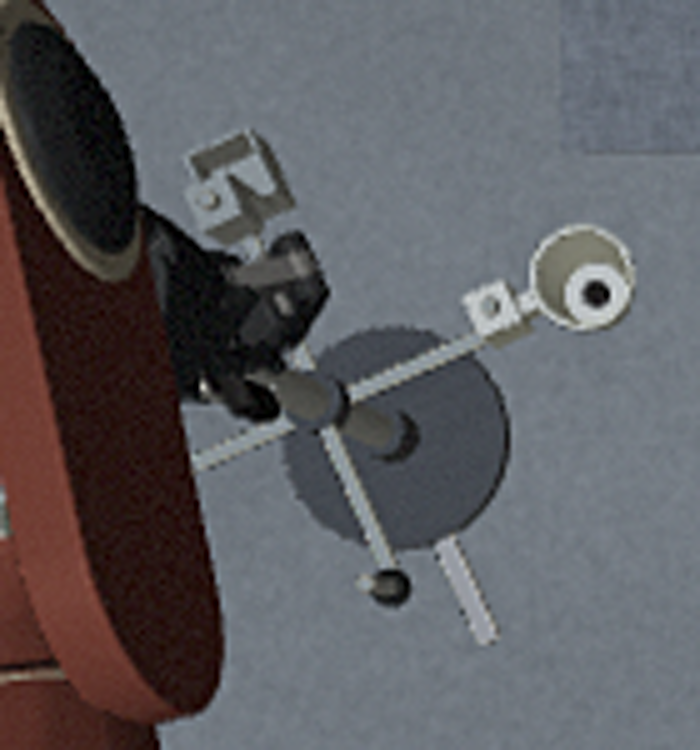

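View pics/w3.png

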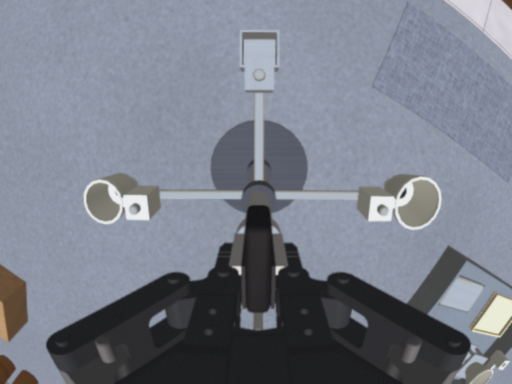

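```bash
python3 - <<'E'
from h import *
f=load('top2'); f0=load('top0')
np.set_printoptions(precision=4,suppress=True)
g=cv2.cvtColor(f0['pixels'],cv2.COLOR_BGR2GRAY).astype(float)
sub=g[174:202,150:176]; m=(sub>125); n,l,st,c=cv2.connectedComponentsWithStats(m.astype(np.uint8)); k=1+np.argmax(st[1:,4]); print(st[k],c[k])
v,u=np.nonzero(l==k); w=np.array([pt(f0,a+150,b+174,.008) for a,b in zip(u,v)])
c=w.mean(0);vt=np.linalg.svd(w-c)[2];d=vt[0]; d=d if d[0]<0 else -d; print('pointer dir',np.degrees(np.arctan2(d[1],d[0])),'c',c)
# foot circle fit: dark pixels edges in top0
a=np.array([pt(f0,70+x/5,70+y/5,.014) for x,y in((508,437),(500,480),(395,548),(440,540),(340,530),(290,470),(380,327),(440,333),(490,375),(287,440))])
A=np.c_[2*a[:,:2],np.ones(len(a))];s=np.linalg.lstsq(A,(a[:,:2]**2).sum(1),rcond=None)[0];print('foot',s[:2],np.sqrt(s[2]+s[0]**2+s[1]**2))
ctr=s[:2]; e=c[:2]-ctr; print('centre->bar centroid ang',np.degrees(np.arctan2(e[1],e[0])))
P=lambda x,y,z=None:pt(f,70+x/5,70+y/5,z)
col=P(491,307,.164); print('collar',col,P(482,312),P(503,300))
for ax in(ctr,[.6325,.2345]):
    e=col[:2]-ax; print(np.degrees(np.arctan2(e[1],e[0]))-90, np.hypot(*e))
# same method on top0 for funnel A (collar (330,186)) => rotation
for fr,x,y in((f0,330,186),(f0,263,600),(f0,88,360),(f,491,307),(f,209,200)):
    q=pt(fr,70+x/5,70+y/5,.164)[:2]-ctr; print(np.degrees(np.arctan2(q[1],q[0])),np.hypot(*q))
E
```

```text
[ 7  3 13 22 91] [12.9451 13.9451]
pointer dir -155.2038159602857 c [0.5509 0.1994 0.008 ]
foot [0.6328 0.2334] 0.0592733876663119
centre->bar centroid ang -157.45133385463726
collar [0.6714 0.1492 0.164 ] [0.6691 0.1533 0.1641] [0.6746 0.1438 0.164 ]
-155.37096056497415 0.09262113788071262
-155.4729490550577 0.09371941323653843
-7.284410057870067 0.0945053635303542
169.1150504049696 0.09472226986446847
80.88427346397758 0.09724760859333771
-65.37096056497415 0.09262113788071262
25.73735845645427 0.09718040273139548
```

```bash
cat >> h.py <<'E'
def fpt(f,u,v,z):
    K=f['K'];P=f['pose'];x=(u-K[0,2])/K[0,0];y=(v-K[1,2])/K[1,1];th=np.hypot(x,y)
    d=np.array([np.sin(th)*x/th,np.sin(th)*y/th,np.cos(th)]) if th>1e-9 else np.array([0,0,1.])
    D=P[:3,:3]@d;t=(z-P[2,3])/D[2];return P[:3,3]+t*D
E
python3 - <<'E'
from h import *
crop('w1',190,90,320,200,6,'w1c'); crop('w2',180,100,310,210,6,'w2c')
E
```

```text
(no output)
```

View pics/w1c.png

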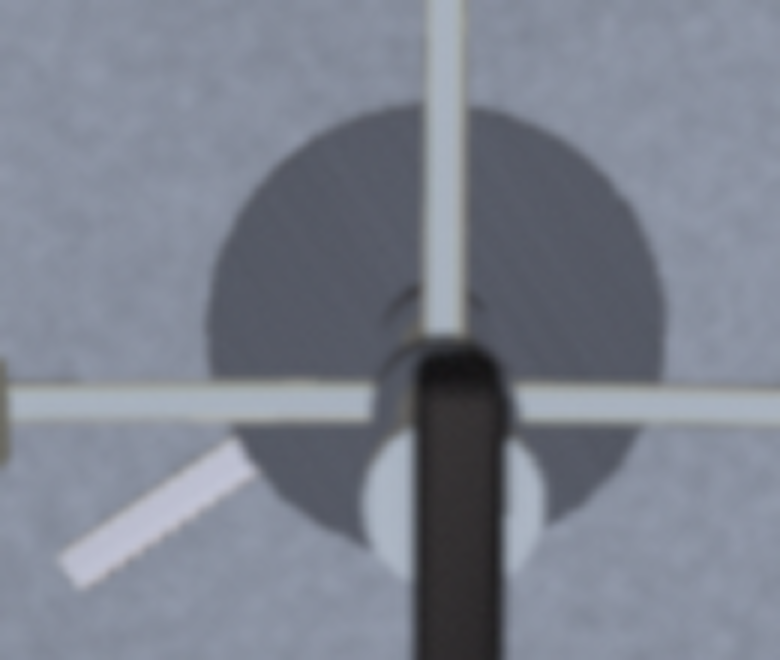

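View pics/w2c.png

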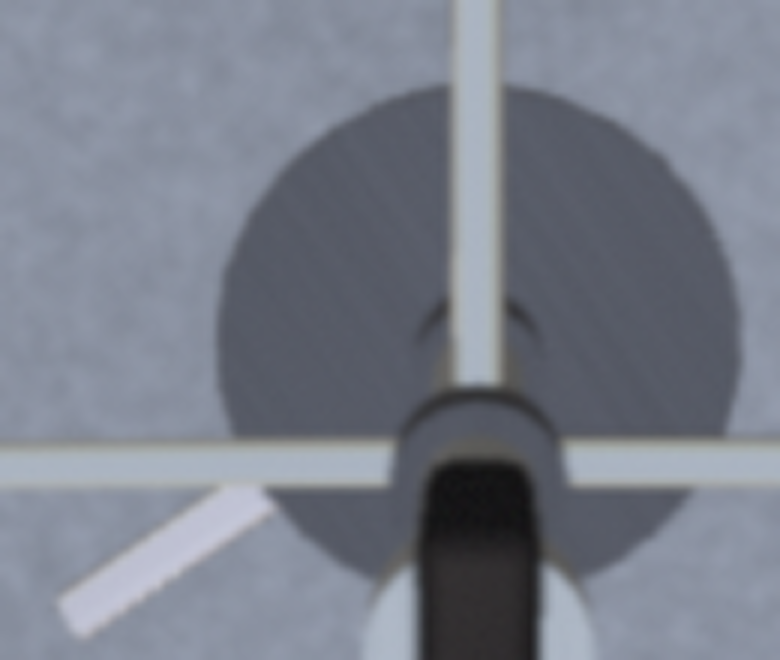

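```bash
python3 - <<'E'
from h import *
np.set_printoptions(precision=4,suppress=True)
for fn,ox,oy,segs,circ,bars in(('w1',190,90,[((235,437),(58,560)),((258,475),(82,590))],[(208,340),(270,170),(380,110),(510,110),(630,210),(665,320),(590,510),(340,545)],[((445,20),(443,330)),((10,402),(370,400)),((520,402),(780,406))]),
 ('w2',180,100,[((240,485),(58,602)),((275,508),(85,637))],[(220,350),(270,210),(360,120),(440,90),(530,92),(690,190),(740,340),(640,550),(370,578)],[((476,10),(476,370)),((10,465),(390,463)),((570,465),(770,463))])):
    f=load(fn);P=lambda p,z:fpt(f,ox+(p[0])/6-.4,oy+p[1]/6-.4,z)
    ang=lambda d:np.degrees(np.arctan2(d[1],d[0]))
    for a,b in segs: d=P(b,.008)-P(a,.008); print(fn,'edge',ang(d))
    a=np.array([P(c,.014) for c in circ]); A=np.c_[2*a[:,:2],np.ones(len(a))];s=np.linalg.lstsq(A,(a[:,:2]**2).sum(1),rcond=None)[0];print('foot',s[:2],np.sqrt(s[2]+s[0]**2+s[1]**2))
    e=(P(segs[0][1],.008)+P(segs[1][1],.008))/2; e=e[:2]-s[:2];print('end from centre',ang(e),np.hypot(*e))
    for a,b in bars: print('bar',ang(P(b,.135)-P(a,.135)))
E
```

```text
w1 edge -154.81031276549697
w1 edge -156.12291923942317
foot [0.6324 0.2371] 0.06020772889007239
end from centre -155.79200810758542 0.11852908498724844
bar -99.15954998123571
bar -9.191548763821046
bar -9.095299655639497
w2 edge -157.13059566977986
w2 edge -155.3876532425706
foot [0.6336 0.2374] 0.05872158266268099
end from centre -155.94012635154337 0.11854579417897096
bar -99.35650624994533
bar -9.381305906665723
bar -8.458085718366442
```

```bash

python3 -m inch '[{"fingers":0,"delta_pos":[0,0,0],"twist":[0,0,0]},{"fingers":0,"delta_pos":[0,0,0],"twist":[0,0,0]},{"fingers":0,"delta_pos":[0,0,0],"twist":[0,0,0]}]'
python3 -m inch '[{"fingers":0,"delta_pos":[-3,0,0],"twist":[0,0,0]},{"fingers":0,"delta_pos":[-4,0,0],"twist":[0,0,0]},{"fingers":0,"delta_pos":[-2,-6,0],"twist":[0,0,0]},{"fingers":0,"delta_pos":[0,-6,0],"twist":[0,0,0]},{"fingers":0,"delta_pos":[0,-4,0],"twist":[0,0,0]}]'
python3 -m inch '[{"fingers":0,"delta_pos":[0,0,0],"twist":[0,0,0]}]'
python3 -c "
from h import *
rel([.6325,.2345,.221],-66.7)
grab('top','top3');crop('top3',70,70,210,220,5,'t5')
grab('wrist','w4')"
```

```text
time: 6.02
tool_pos: [0.6337, 0.2345, 0.2248]
tool_rot: [0.594, 0.387, 0.592, -0.384]
contact_force: [-0.1, 0.1, 0.4]
gripper_width: 0.499
time: 6.65
tool_pos: [0.4859, 0.1692, 0.3142]
tool_rot: [0.594, 0.387, 0.591, -0.384]
contact_force: [-0.9, -0.8, -0.1]
gripper_width: 0.5
time: 6.78
tool_pos: [0.4858, 0.1693, 0.314]
tool_rot: [0.594, 0.387, 0.591, -0.384]
contact_force: [0.6, -0.1, 0.4]
gripper_width: 0.499
t 6.78 tcp [0.486 0.169 0.314] F [ 0.576 -0.115  0.412] grip 0.499 q [ 0.19  -0.254  1.762  0.     1.628  1.345]
tool axes x [ 0.005  0.001 -1.   ] y [0.914 0.405 0.005] z [ 0.405 -0.914  0.001]
jaw ang -66.13
twist [ 0.571  0.051 -0.311] shift AFTER twist cm [ 9.302 16.05  -0.187]
twist [-179.428    0.487    0.08 ] shift AFTER twist cm [  9.302 -16.05    0.187]
shift cm now [ 9.389 16.    -0.035]
```

View pics/t5.png

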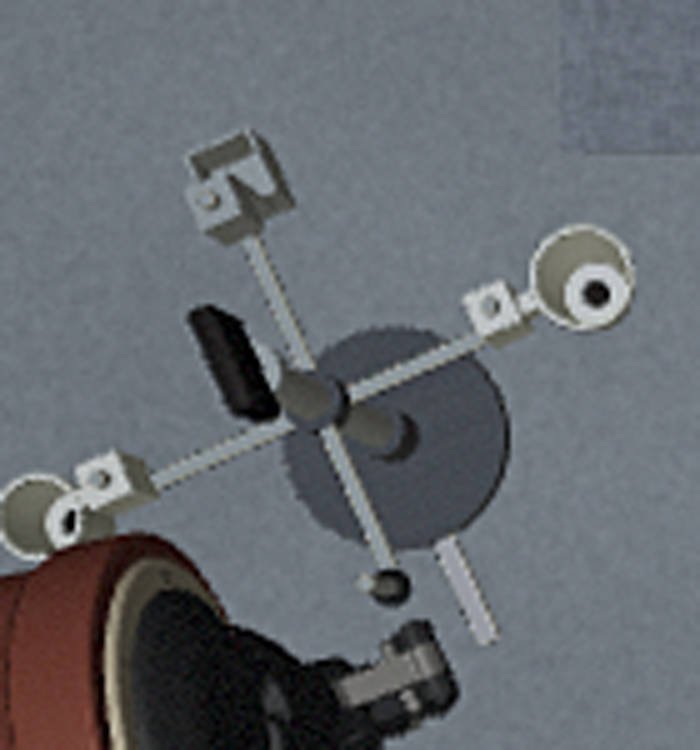

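View pics/w4.png

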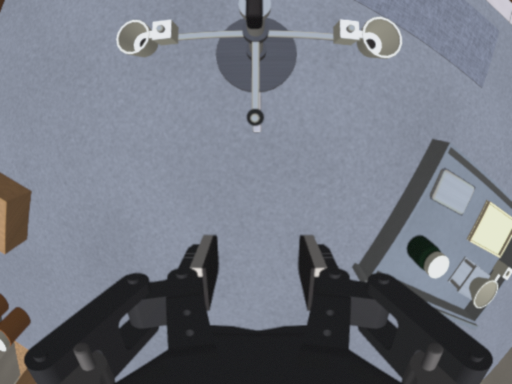

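```bash
python3 - <<'E'
from h import *
crop('w4',205,25,310,140,6,'w4c')
E
```

```text
(no output)
```

View pics/w4c.png

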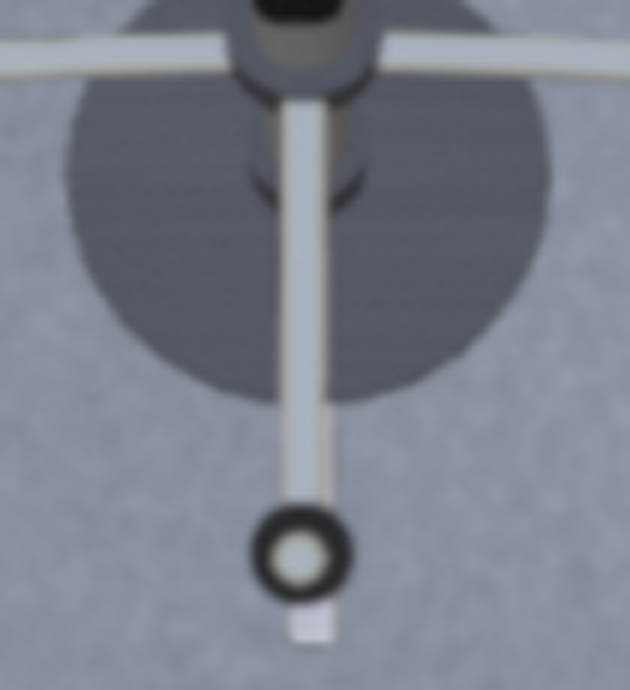

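```bash
python3 - <<'E'
from h import *
np.set_printoptions(precision=4,suppress=True)
f=load('w4');P=lambda p,z:fpt(f,205+p[0]/6-.4,25+p[1]/6-.4,z)
ang=lambda d:np.degrees(np.arctan2(d[1],d[0]))
circ=[(67,180),(110,300),(180,370),(270,402),(350,402),(470,340),(550,180),(537,110),(90,90)]
a=np.array([P(c,.014) for c in circ]); A=np.c_[2*a[:,:2],np.ones(len(a))];s=np.linalg.lstsq(A,(a[:,:2]**2).sum(1),rcond=None)[0];print('foot',s[:2],np.sqrt(s[2]+s[0]**2+s[1]**2))
e=P((311,641),.008);d=e[:2]-s[:2];print('ptr end',e,ang(d),np.hypot(*d))
print('bar dir',ang(P((303,490),.137)-P((305,105),.137)), 'cross', ang(P((600,52),.137)-P((10,60),.137)))
for z in(.179,.187,.195):
    q=P((299,557),z);d=q[:2]-s[:2];print('prong tip',z,q,ang(d),np.hypot(*d))
for z in(.141,.149,.157):
    q=P((301,553),z);d=q[:2]-s[:2];print('seat',z,q,ang(d),np.hypot(*d))
E
```

```text
foot [0.6311 0.2368] 0.05856592660828194
ptr end [0.5236 0.1886 0.008 ] -155.88638870681325 0.11782129911667744
bar dir -156.44025661326629 cross -65.48832350497518
prong tip 0.179 [0.5456 0.1994 0.179 ] -156.38779167093017 0.09330876751192316
prong tip 0.187 [0.5458 0.1994 0.187 ] -156.3294916050186 0.09315143054138851
prong tip 0.195 [0.546  0.1994 0.195 ] -156.27099432381868 0.09299419034273411
seat 0.141 [0.5455 0.1995 0.141 ] -156.4509144106553 0.0933484144767522
seat 0.149 [0.5457 0.1995 0.149 ] -156.39816305574905 0.09320893866408565
seat 0.157 [0.5458 0.1994 0.157 ] -156.34525363731652 0.09306954209773087
```

```bash

python3 -m inch '[{"fingers":0,"delta_pos":[0,0,0],"twist":[10,0,0]},{"fingers":0,"delta_pos":[0,0,0],"twist":[10,0,0]},{"fingers":0,"delta_pos":[0,0,0],"twist":[7.7,0,0]},{"fingers":0,"delta_pos":[0,0,0],"twist":[0,0,0]}]'
python3 -c "
from h import *
rel([.5095,-.3343,.25],-93.8)"
```

```text
time: 7.38
tool_pos: [0.4883, 0.1703, 0.3133]
tool_rot: [0.484, 0.517, 0.483, -0.515]
contact_force: [-0.4, -0.8, 0.3]
gripper_width: 0.5
t 7.38 tcp [0.488 0.17  0.313] F [-0.36  -0.774  0.28 ] grip 0.5 q [ 0.191 -0.246  1.756  0.     1.628  1.827]
tool axes x [ 0.003  0.001 -1.   ] y [ 0.998 -0.064  0.003] z [-0.064 -0.998 -0.001]
jaw ang -93.69
twist [ 0.112 -0.077 -0.191] shift AFTER twist cm [ 6.334  5.463 50.209]
twist [-179.888    0.299   -0.121] shift AFTER twist cm [  6.334  -5.463 -50.209]
shift cm now [ 6.285  5.344 50.228]
```

```bash

python3 -m inch '[{"fingers":0,"delta_pos":[0,0.6,5.6],"twist":[0.1,-0.1,-0.2]},{"fingers":0,"delta_pos":[0,0.6,5.6],"twist":[0,0,0]},{"fingers":0,"delta_pos":[0.7,0.6,5.6],"twist":[0,0,0]},{"fingers":0,"delta_pos":[0.7,0.6,5.6],"twist":[0,0,0]},{"fingers":0,"delta_pos":[0.7,0.6,5.6],"twist":[0,0,0]}]'
python3 -m inch '[{"fingers":0,"delta_pos":[1,0.6,5.6],"twist":[0,0,0]},{"fingers":0,"delta_pos":[1,0.6,5.6],"twist":[0,0,0]},{"fingers":0,"delta_pos":[1,0.6,5.6],"twist":[0,0,0]},{"fingers":0,"delta_pos":[1,0.6,5.6],"twist":[0,0,0]},{"fingers":0,"delta_pos":[0,0,0],"twist":[0,0,0]}]'
python3 -c "
from h import *
rel([.5095,-.3343,.25],-93.8)
grab('wrist','w5')
crop('w5',150,150,360,320,3.5,'w5c')"
```

```text
time: 8.0
tool_pos: [0.4989, -0.1133, 0.2924]
tool_rot: [0.484, 0.516, 0.483, -0.516]
contact_force: [0.8, 0.6, -0.5]
gripper_width: 0.499
time: 8.62
tool_pos: [0.5066, -0.3398, 0.2503]
tool_rot: [-0.481, -0.517, -0.483, 0.517]
contact_force: [0.0, -0.5, 0.3]
gripper_width: 0.502
t 8.62 tcp [ 0.507 -0.34   0.25 ] F [ 0.045 -0.469  0.283] grip 0.502 q [-0.713  0.009  1.626 -0.001  1.509  0.928]
tool axes x [-0.003  0.001 -1.   ] y [ 0.998 -0.07  -0.003] z [-0.07  -0.998 -0.001]
jaw ang -94.0
twist [-0.201 -0.067  0.152] shift AFTER twist cm [ 0.026  0.257 -0.568]
twist [179.799   0.238   0.105] shift AFTER twist cm [ 0.026 -0.257  0.568]
shift cm now [ 0.026  0.255 -0.569]
```

View pics/w5.png

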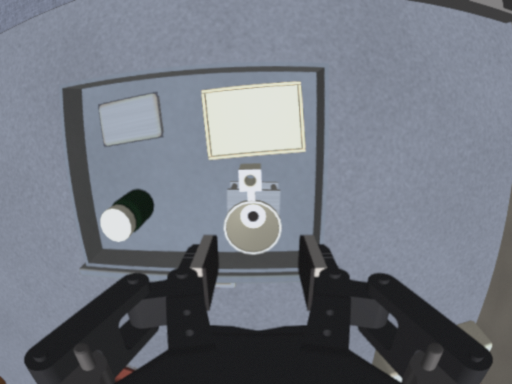

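View pics/w5c.png

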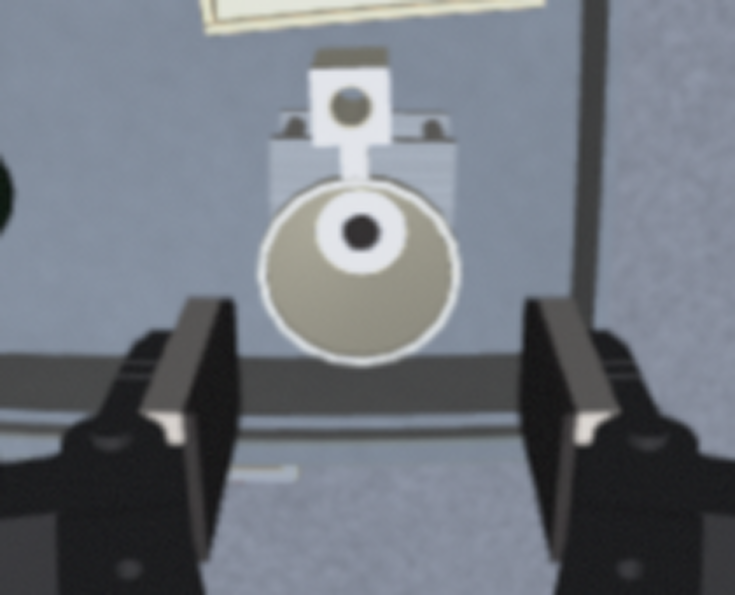

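```bash
python3 - <<'E'
from h import *
np.set_printoptions(precision=4,suppress=True)
f=load('w5');P=lambda x,y,z:fpt(f,150+x/3.5-.36,150+y/3.5-.36,z)
ang=lambda d:np.degrees(np.arctan2(d[1],d[0]))
c=P(350,106,.108);r=P(360,272,.092);print(c,r,ang((c-r)),np.hypot(*(c-r)[:2]))
print('edges', ang(P(388,143,.108)-P(390,70,.108)),ang(P(311,145,.108)-P(309,70,.108)), ang(P(390,144,.108)-P(311,146,.108)))
rel([c[0],c[1],.075],ang(c-r)-90)
E
```

```text
[ 0.5104 -0.3316  0.108 ] [ 0.4533 -0.3297  0.092 ] -1.8418235011063522 0.05711991712260928
edges 174.5837136462411 176.4885707588794 -92.51396653929916
t 8.68 tcp [ 0.507 -0.338  0.251] F [0.595 0.139 0.128] grip 0.503 q [-0.71   0.006  1.627  0.     1.51   0.929]
tool axes x [-0.002  0.001 -1.   ] y [ 0.998 -0.068 -0.002] z [-0.068 -0.998 -0.001]
jaw ang -93.92
twist [-2.08  -0.079  0.095] shift AFTER twist cm [17.608  0.318 -0.662]
twist [177.92    0.148   0.122] shift AFTER twist cm [17.608 -0.318  0.662]
shift cm now [17.609  0.323 -0.649]
```

```bash

python3 -m inch '[{"fingers":0,"delta_pos":[4,0.3,-0.6],"twist":[-1,0,0.1]},{"fingers":0,"delta_pos":[4,0,0],"twist":[0,0,0]},{"fingers":0,"delta_pos":[4,0,0],"twist":[0,0,0]},{"fingers":0,"delta_pos":[0,0,0],"twist":[0,0,0]}]'
python3 -c "
from h import *
rel([.5102,-.3322,.075],-93)
grab('wrist','w6')
crop('w6',150,150,360,320,3.5,'w6c')"
```

```text
time: 9.18
tool_pos: [0.5092, -0.328, 0.1288]
tool_rot: [0.486, 0.512, 0.49, -0.512]
contact_force: [-0.6, 1.0, 0.7]
gripper_width: 0.5
t 9.18 tcp [ 0.509 -0.328  0.129] F [-0.564  0.962  0.716] grip 0.5 q [-0.696  0.094  1.745  0.001  1.308  0.923]
tool axes x [-0.004  0.005 -1.   ] y [ 0.999 -0.048 -0.004] z [-0.048 -0.999 -0.004]
jaw ang -92.74
twist [ 0.264 -0.255  0.233] shift AFTER twist cm [5.383 0.124 0.419]
twist [-179.735   -0.365   -0.401] shift AFTER twist cm [ 5.383 -0.124 -0.419]
shift cm now [5.38  0.144 0.443]
```

View pics/w6c.png

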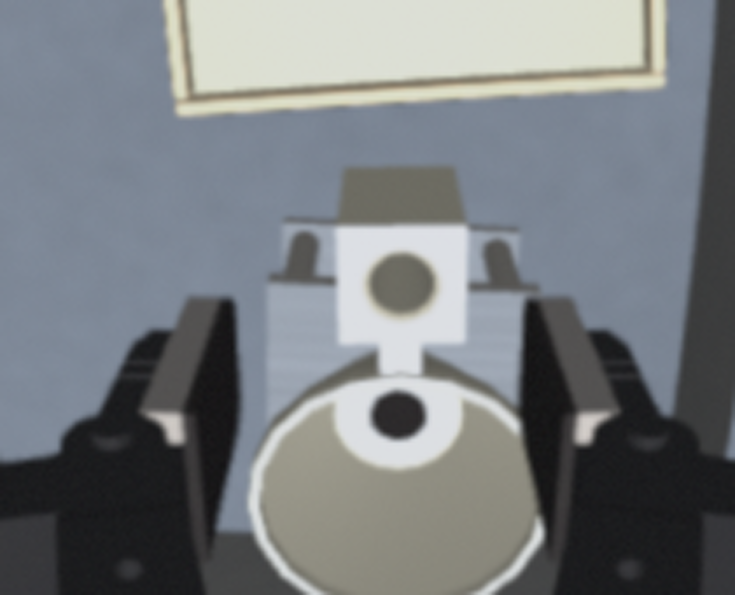

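```bash

python3 -m inch '[{"fingers":0,"delta_pos":[0.5,0.1,0.4],"twist":[0,-0.2,0.2]},{"fingers":0,"delta_pos":[2.4,0,0],"twist":[0,0,0]},{"fingers":0,"delta_pos":[2.4,0,0],"twist":[0,0,0]},{"fingers":0,"delta_pos":[0,0,0],"twist":[0,0,0]}]'
python3 -c "
from h import *
rel([.5102,-.3322,.075],-93)
grab('wrist','w7')
crop('w7',150,150,360,320,3.5,'w7c')"
```

```text
time: 9.72
tool_pos: [0.5116, -0.3348, 0.0794]
tool_rot: [0.489, 0.513, 0.485, -0.512]
contact_force: [0.2, -0.2, 0.2]
gripper_width: 0.506
t 9.72 tcp [ 0.512 -0.335  0.079] F [ 0.215 -0.163  0.205] grip 0.506 q [-0.701  0.155  1.768  0.     1.213  0.919]
tool axes x [ 0.004 -0.003 -1.   ] y [ 0.999 -0.05   0.005] z [-0.05  -0.999  0.003]
jaw ang -92.87
twist [ 0.134  0.181 -0.259] shift AFTER twist cm [ 0.436 -0.151 -0.253]
twist [-179.866    0.407    0.284] shift AFTER twist cm [0.436 0.151 0.253]
shift cm now [ 0.435 -0.153 -0.255]
```

View pics/w7c.png

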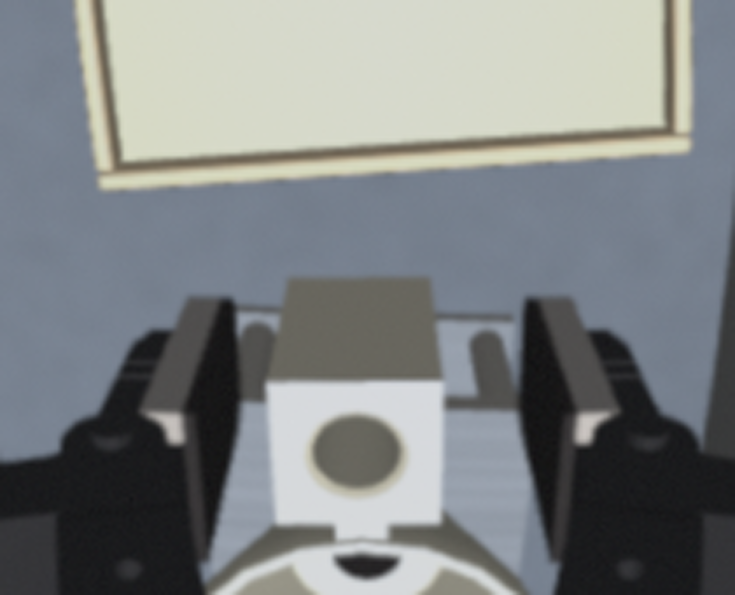

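```bash

python3 -m inch '[{"fingers":0,"delta_pos":[0.2,-0.1,-0.28],"twist":[0,0.2,-0.2]},{"fingers":0,"delta_pos":[0.1,0,0],"twist":[0,0,0]},{"fingers":0,"delta_pos":[0,0,0],"twist":[0,0,0]}]'
python3 -c "
from h import *
rel([.5102,-.3322,.075],-93)
grab('wrist','w8')
crop('w8',150,150,360,320,3.5,'w8c')"
```

```text
time: 10.15
tool_pos: [0.5112, -0.3323, 0.0772]
tool_rot: [0.488, 0.513, 0.486, -0.512]
contact_force: [1.2, -0.5, 0.5]
gripper_width: 0.503
t 10.15 tcp [ 0.511 -0.332  0.077] F [ 1.239 -0.547  0.49 ] grip 0.503 q [-0.699  0.156  1.771  0.001  1.212  0.922]
tool axes x [ 0.003 -0.001 -1.   ] y [ 0.999 -0.05   0.003] z [-0.05  -0.999  0.001]
jaw ang -92.88
twist [ 0.125  0.056 -0.156] shift AFTER twist cm [ 0.221 -0.105 -0.007]
twist [-179.875    0.244    0.089] shift AFTER twist cm [0.221 0.105 0.007]
shift cm now [ 0.221 -0.106 -0.007]
```

View pics/w8c.png

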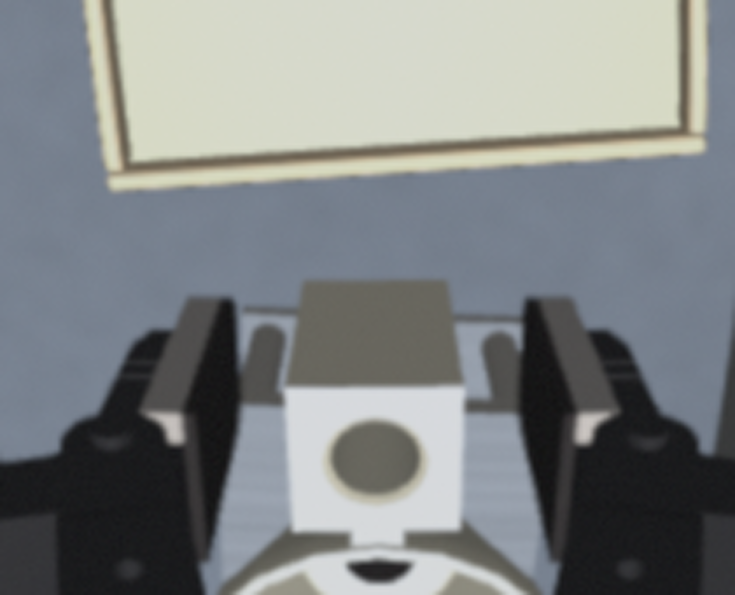

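```bash

python3 -m inch '[{"fingers":-1,"delta_pos":[0,0,0],"twist":[0,0,0]},{"fingers":-1,"delta_pos":[0,0,0],"twist":[0,0,0]},{"fingers":-1,"delta_pos":[0,0,0],"twist":[0,0,0]},{"fingers":-1,"delta_pos":[0,0,0],"twist":[0,0,0]}]'
python3 -c "
from h import *
rel([.5102,-.3322,.075],-93)
grab('wrist','w9')
crop('w9',150,150,360,320,3.5,'w9c')"
```

```text
time: 10.7
tool_pos: [0.511, -0.3322, 0.0768]
tool_rot: [0.488, 0.513, 0.487, -0.512]
contact_force: [0.2, 0.5, 2.6]
gripper_width: 0.248
t 10.7 tcp [ 0.511 -0.332  0.077] F [0.196 0.491 2.619] grip 0.248 q [-0.699  0.157  1.771  0.001  1.212  0.922]
tool axes x [ 0.002 -0.001 -1.   ] y [ 0.999 -0.05   0.002] z [-0.05  -0.999  0.001]
jaw ang -92.89
twist [ 0.115  0.029 -0.122] shift AFTER twist cm [ 0.176 -0.084  0.   ]
twist [-179.885    0.191    0.046] shift AFTER twist cm [ 0.176  0.084 -0.   ]
shift cm now [ 0.176 -0.085  0.   ]
```

View pics/w9c.png

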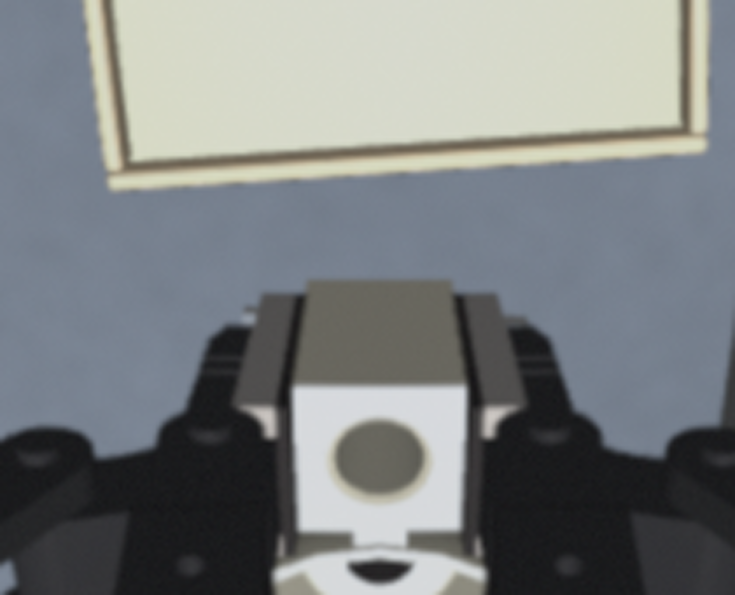

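```bash

python3 -m inch '[{"fingers":-1,"delta_pos":[-1,0,0],"twist":[0,0,0]},{"fingers":-1,"delta_pos":[-2,0,0],"twist":[0,0,0]},{"fingers":-1,"delta_pos":[-3,0,0],"twist":[0,0,0]},{"fingers":-1,"delta_pos":[-5,0,0],"twist":[0,0,0]},{"fingers":-1,"delta_pos":[-6,0,0],"twist":[0,0,0]}]'
python3 -m inch '[{"fingers":-1,"delta_pos":[-1,0,0],"twist":[0,0,0]},{"fingers":-1,"delta_pos":[0,0,0],"twist":[0,0,0]}]'
python3 -c "
from h import *
rel([.546,.199,.26],-66.3)
grab('wrist','w10')
crop('w10',150,150,360,320,3.5,'w10c')"
```

```text
time: 11.38
tool_pos: [0.5101, -0.3316, 0.2482]
tool_rot: [0.487, 0.513, 0.487, -0.512]
contact_force: [-0.2, -0.9, -0.8]
gripper_width: 0.248
time: 11.62
tool_pos: [0.511, -0.3324, 0.2586]
tool_rot: [0.489, 0.513, 0.486, -0.512]
contact_force: [-0.9, -0.3, -1.6]
gripper_width: 0.248
t 11.62 tcp [ 0.511 -0.332  0.259] F [-0.884 -0.291 -1.617] grip 0.248 q [-0.699 -0.002  1.623  0.001  1.515  0.922]
tool axes x [ 0.004 -0.003 -1.   ] y [ 0.999 -0.05   0.004] z [-0.05  -0.999  0.002]
jaw ang -92.88
twist [-26.582   0.188  -0.221] shift AFTER twist cm [ -0.141  24.563 -47.25 ]
twist [153.417  -0.301  -0.256] shift AFTER twist cm [ -0.141 -24.563  47.25 ]
shift cm now [ -0.259   0.824 -53.246]
```

View pics/w10c.png

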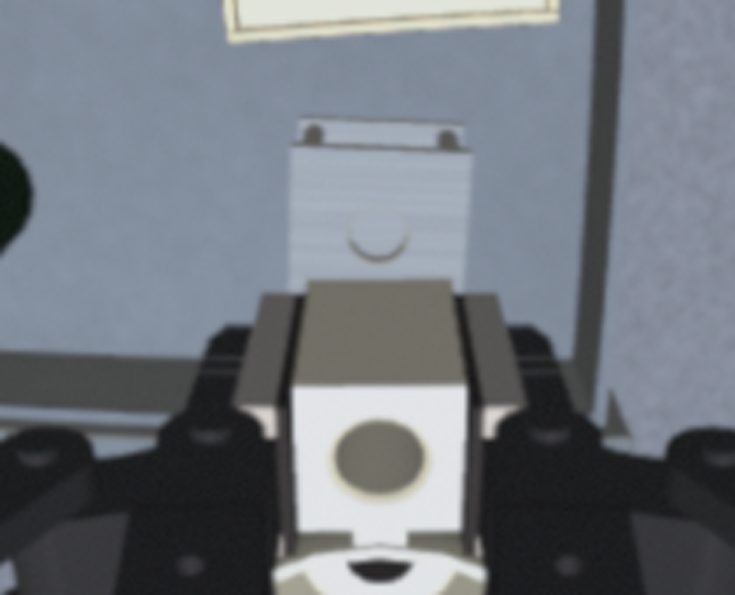

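```bash
python3 - <<'E'
from h import *
np.set_printoptions(precision=4,suppress=True)
f=load('w10');s=manip.state();R=Rt(s)
for z,p in((.031,(381,457)),(.031,(378,383)),(-.003,(380,281))):
    q=fpt(f,150+p[0]/3.5-.36,150+p[1]/3.5-.36,s['tool_pos'][2]+z); print(z,q,R.T@(q-s['tool_pos'])*1000)
E
```

```text
0.031 [ 0.5098 -0.3324  0.2873] [-31.0007  -0.4811   0.6428]
0.031 [ 0.5207 -0.3326  0.2873] [-30.9839  10.4045   0.2706]
-0.003 [ 0.52   -0.3329  0.2533] [3.0151 9.7012 0.6022]
```

```bash

python3 -m inch '[{"fingers":-1,"delta_pos":[0,0,0],"twist":[-9,0.1,-0.1]},{"fingers":-1,"delta_pos":[0,0,0],"twist":[-9,0,0]},{"fingers":-1,"delta_pos":[0,0,0],"twist":[-8.6,0,0]},{"fingers":-1,"delta_pos":[0,1.2,-3],"twist":[0,0,0]},{"fingers":-1,"delta_pos":[0,2.2,-5],"twist":[0,0,0]}]'
python3 -m inch '[{"fingers":-1,"delta_pos":[0,2.2,-5],"twist":[0,0,0]},{"fingers":-1,"delta_pos":[0,2.2,-5],"twist":[0,0,0]},{"fingers":-1,"delta_pos":[0,2.2,-5],"twist":[0,0,0]},{"fingers":-1,"delta_pos":[0,2.2,-5],"twist":[0,0,0]},{"fingers":-1,"delta_pos":[0,2.2,-5],"twist":[0,0,0]}]'
python3 -m inch '[{"fingers":-1,"delta_pos":[0,2.2,-5],"twist":[0,0,0]},{"fingers":-1,"delta_pos":[0,2,-4],"twist":[0,0,0]},{"fingers":-1,"delta_pos":[0,2,-4],"twist":[0,0,0]},{"fingers":-1,"delta_pos":[0,0,0],"twist":[0,0,0]}]'
python3 -c "
from h import *
rel([.546,.199,.26],-66.3)"
```

```text
time: 12.3
tool_pos: [0.5082, -0.2445, 0.2533]
tool_rot: [0.589, 0.388, 0.594, -0.387]
contact_force: [0.1, 0.4, -0.3]
gripper_width: 0.246
time: 12.92
tool_pos: [0.5082, 0.0298, 0.2541]
tool_rot: [0.59, 0.386, 0.594, -0.387]
contact_force: [0.2, -0.5, -0.9]
gripper_width: 0.249
time: 13.42
tool_pos: [0.5126, 0.1741, 0.2542]
tool_rot: [0.591, 0.385, 0.594, -0.386]
contact_force: [0.1, -0.9, -0.9]
gripper_width: 0.249
t 13.43 tcp [0.513 0.174 0.254] F [ 0.093 -0.897 -0.875] grip 0.249 q [ 0.189 -0.158  1.777  0.002  1.527  1.342]
tool axes x [-0.005  0.001 -1.   ] y [ 0.914  0.406 -0.004] z [ 0.406 -0.914 -0.003]
jaw ang -66.04
twist [ 0.26  -0.152  0.242] shift AFTER twist cm [-0.579  4.057 -0.938]
twist [-179.74    -0.38    -0.239] shift AFTER twist cm [-0.579 -4.057  0.938]
shift cm now [-0.594  4.059 -0.921]
```

```bash

python3 -m inch '[{"fingers":-1,"delta_pos":[0,0,-0.9],"twist":[0.2,-0.2,0.2]},{"fingers":-1,"delta_pos":[0,0,0],"twist":[0,0,0]},{"fingers":-1,"delta_pos":[0,0,0],"twist":[0,0,0]}]'
python3 -c "
from h import *
rel([.546,.199,.26],-66.3)
grab('wrist','w11')
crop('w11',150,150,360,320,3.5,'w11c')"
```

```text
time: 13.8
tool_pos: [0.5105, 0.1794, 0.257]
tool_rot: [0.593, 0.389, 0.59, -0.387]
contact_force: [0.7, -0.2, -0.2]
gripper_width: 0.246
t 13.8 tcp [0.511 0.179 0.257] F [ 0.719 -0.154 -0.174] grip 0.246 q [ 0.201 -0.166  1.78  -0.002  1.523  1.363]
tool axes x [ 0.004 -0.001 -1.   ] y [0.917 0.398 0.004] z [ 0.398 -0.917  0.003]
jaw ang -66.55
twist [-0.246  0.144 -0.215] shift AFTER twist cm [-0.301  4.037 -0.365]
twist [179.753  -0.337  -0.226] shift AFTER twist cm [-0.301 -4.037  0.365]
shift cm now [-0.287  4.036 -0.381]
```

View pics/w11.png

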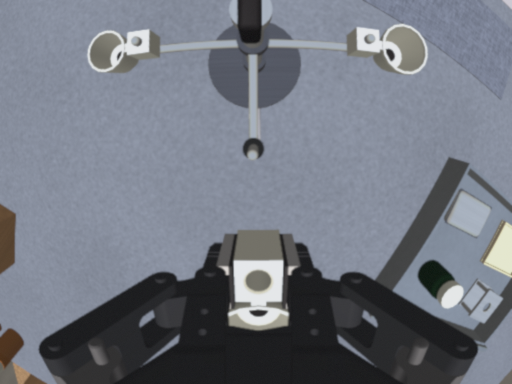

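View pics/w11c.png

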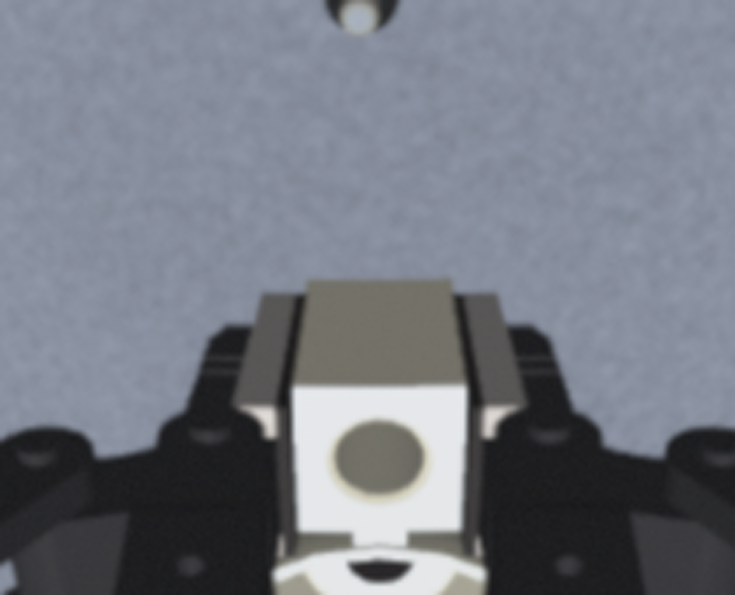

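```bash
python3 - <<'E'
from h import *
np.set_printoptions(precision=4,suppress=True)
f=load('w11');crop('w11',225,130,280,170,14,'w11d')
print((f['range_z'][146:162,246:260]*1000).astype(int))
s=manip.state();R=Rt(s);print(s['tool_pos'],f['pose'])
# scene cam look
grab('scene','s2');crop('s2',300,180,460,340,5,'s2c')
E
```

```text
[[243 243 243 241 231 227 224 223 224 231 236 244 243 245]
 [244 243 244 232 223 220 218 218 218 224 230 243 243 244]
 [243 243 244 222 216 213 213 213 215 219 224 236 244 245]
 [244 243 242 215 211 209 208 209 209 213 218 228 245 244]
 [244 244 219 210 209 208 209 207 208 210 213 223 244 245]
 [244 245 211 210 208 208 207 207 209 209 210 218 244 245]
 [245 246 210 207 208 207 207 207 208 208 208 212 244 245]
 [244 246 210 209 207 208 208 207 208 207 208 210 245 244]
 [244 245 209 207 209 207 207 208   0 208 207 210 246 246]
 [245 246 209 208 208 206 208 208 207 209 210 210 245 246]
 [246 246 209 209 208 207 207 208 208 208 209 244 246 247]
 [401 401 210 209 210 209 208 209 207 207 209 246 247 401]
 [401 401 400 209 209 210 208 209 210 210 245 401 401 402]
 [402 401 401 401 402 211 210 210 212 402 402 402 402 402]
 [402 402 402 401 400 402 403 402 401 402 401 402 403 402]
 [402 403 403 402 402 401 402 403 402 403 404 403 402 402]]
[0.5106 0.1795 0.2572] [[ 0.3975 -0.881  -0.2567  0.5758]
 [-0.9176 -0.3812 -0.1127  0.2081]
 [ 0.0015  0.2803 -0.9599  0.399 ]
 [ 0.      0.      0.      1.    ]]
```

View pics/w11d.png

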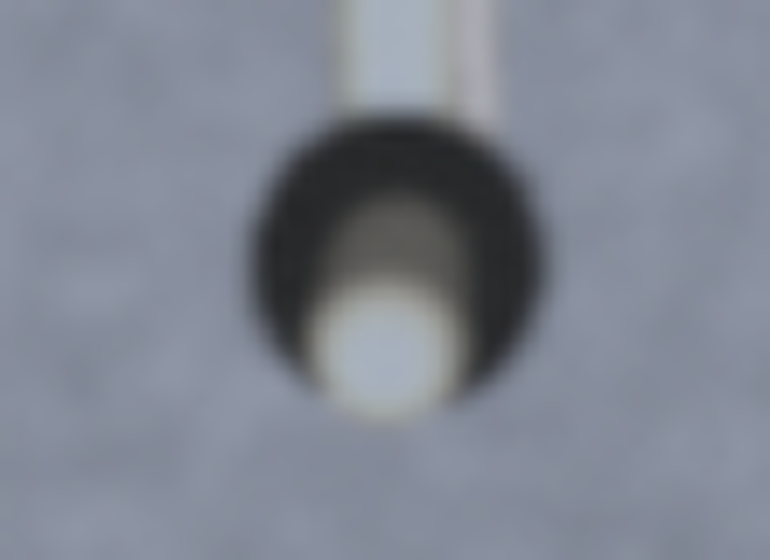

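View pics/s2c.png

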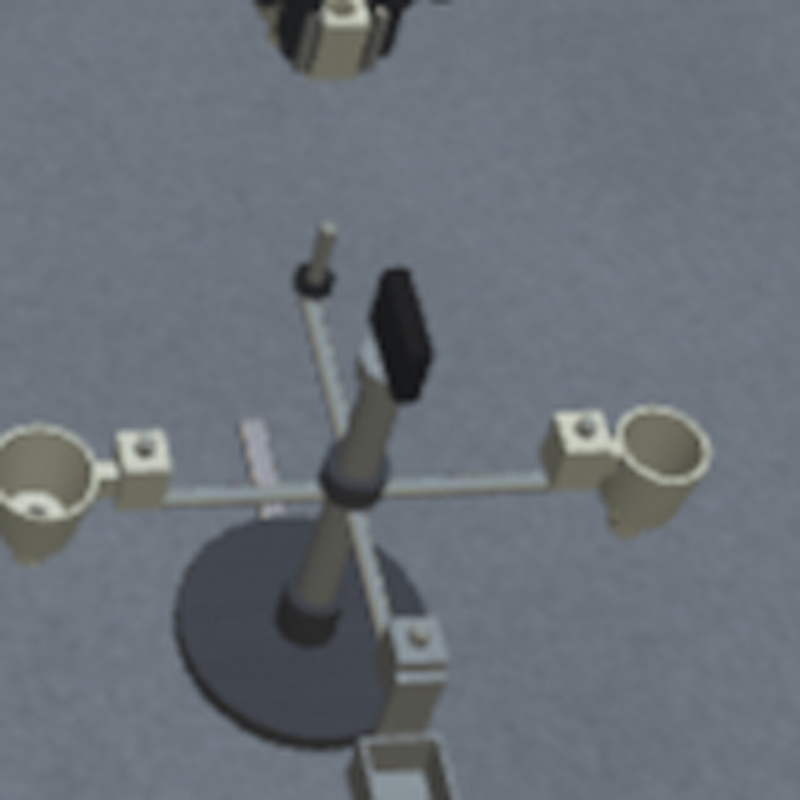

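```bash
python3 - <<'E'
from h import *
np.set_printoptions(precision=4,suppress=True)
f=load('w11');s=manip.state();R=Rt(s)
def fd(u,v,r):
    K=f['K'];P=f['pose'];x=(u-K[0,2])/K[0,0];y=(v-K[1,2])/K[1,1];th=np.hypot(x,y)
    k=np.tan(th)/th; return P[:3,:3]@np.array([x*k*r,y*k*r,r])+P[:3,3]
u,v=225+388/14-.5,130+350/14-.5
t=fd(u,v,.2075);print('tip',t,'rel tool mm',R.T@(t-s['tool_pos'])*1000)
q=fd(225+400/14-.5,130+265/14-.5,.2435);print('seat',q,R.T@(q-s['tool_pos'])*1000)
q=fd(247,152,.2455);print('seat edge',q)
q=fd(257,152,.2445);print('seat edge',q)
print('via plane .19',R.T@(fpt(f,u,v,.19)-s['tool_pos'])*1000)
fs=load('s2');
for x,y in((327,230),):
  print('scene tip',pt(fs,300+x/5,180+y/5,win=0),'plane .187',pt(fs,300+x/5,180+y/5,.187))
for x,y in((300,285),(312,292)):print('scene seat',pt(fs,300+x/5,180+y/5,win=0))
E
```

```text
tip [0.5463 0.1994 0.1918] rel tool mm [65.5982 40.3507 -4.2347]
seat [0.546  0.1992 0.1544] [102.9772  39.774   -4.2772]
seat edge [0.5411 0.2026 0.1532]
seat edge [0.5445 0.195  0.1542]
via plane .19 [67.3825 40.0801 -4.2716]
scene tip [0.552  0.1975 0.1926] plane .187 [0.5472 0.1975 0.187 ]
scene seat [0.5523 0.1926 0.1513]
scene seat [0.5578 0.1986 0.1556]
```

```bash

python3 -m inch '[{"fingers":-1,"delta_pos":[0,2,-0.2],"twist":[-0.2,0.1,-0.2]},{"fingers":-1,"delta_pos":[0,2,-0.2],"twist":[0,0,0]},{"fingers":-1,"delta_pos":[0,0,0],"twist":[0,0,0]},{"fingers":-1,"delta_pos":[0,0,0],"twist":[0,0,0]}]'
python3 -c "
from h import *
np.set_printoptions(precision=4)
rel([.5467,.1999,.21],-66.3)
grab('wrist','w12')
crop('w12',180,130,330,260,5,'w12c')
for i in range(3):
  grab('wrist','w12');print(manip.state()['tool_pos'])"
```

```text
time: 14.4
tool_pos: [0.5453, 0.1994, 0.2571]
tool_rot: [0.592, 0.387, 0.592, -0.387]
contact_force: [-0.1, -0.4, -0.1]
gripper_width: 0.251
t 14.4 tcp [0.545 0.199 0.257] F [-0.07  -0.381 -0.088] grip 0.251 q [ 0.223 -0.066  1.689 -0.001  1.52   1.38 ]
tool axes x [ 0.    -0.001 -1.   ] y [ 0.916  0.402 -0.   ] z [ 0.402 -0.916  0.001]
jaw ang -66.31
twist [-0.008  0.037  0.006] shift AFTER twist cm [4.713 0.148 0.012]
twist [179.992   0.009  -0.058] shift AFTER twist cm [ 4.713 -0.148 -0.012]
shift cm now [4.713 0.149 0.009]
[0.545 0.2   0.257]
[0.545 0.2   0.257]
[0.545 0.2   0.257]
```

View pics/w12c.png

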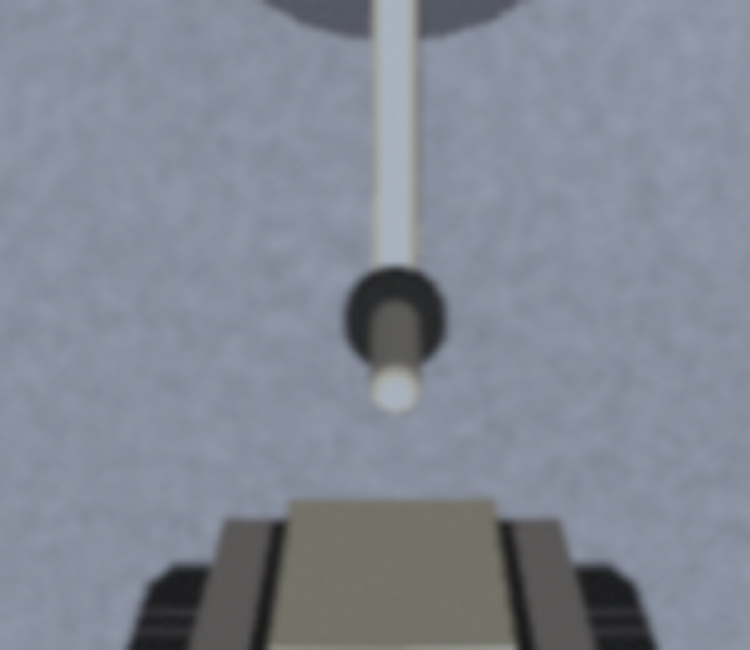

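```bash
cat >> h.py <<'E'
def fd(f,u,v,r):
    K=f['K'];P=f['pose'];x=(u-K[0,2])/K[0,0];y=(v-K[1,2])/K[1,1];th=np.hypot(x,y)
    k=np.tan(th)/th; return P[:3,:3]@np.array([x*k*r,y*k*r,r])+P[:3,3]
E
python3 - <<'E'
from h import *
np.set_printoptions(precision=4,suppress=True)
f=load('w12');s=manip.state();R=Rt(s)
u,v=180+395/5-.4,130+390/5-.4
r=f['range_z'][int(v):int(v)+3,int(u):int(u)+3];print(r,s['tool_pos'])
for t in(fd(f,u,v,np.median(r)),fpt(f,u,v,.191)):print(t,R.T@(t-s['tool_pos'])*1000)
# collar bottom far edge mid, at bottom plane
q=fpt(f,180+393/5-.4,130+500/5-.4,s['tool_pos'][2]-.003);print(R.T@(q-s['tool_pos'])*1000)
E
```

```text
[[0.2191 0.2199 0.2193]
 [0.2196 0.2191 0.2201]
 [0.2187 0.2195 0.    ]] [0.5453 0.1996 0.2574]
[0.5463 0.1998 0.1914] [65.9575  0.9704  0.2484]
[0.5462 0.1997 0.191 ] [66.3921  0.8221  0.2488]
[ 3.0068 10.1586 -0.0231]
```

```bash

python3 -m inch '[{"fingers":-1,"delta_pos":[1,0.15,0],"twist":[0,0,0]},{"fingers":-1,"delta_pos":[2,0,0],"twist":[0,0,0]},{"fingers":-1,"delta_pos":[1.6,0,0],"twist":[0,0,0]},{"fingers":-1,"delta_pos":[0,0,0],"twist":[0,0,0]},{"fingers":-1,"delta_pos":[0,0,0],"twist":[0,0,0]}]'
python3 -c "
from h import *
np.set_printoptions(precision=4)
rel([.5467,.1999,.21],-66.3)
grab('wrist','w13')
crop('w13',180,130,330,260,5,'w13c')
print(manip.state()['tool_pos'])"
```

```text
time: 15.22
tool_pos: [0.5471, 0.2005, 0.2112]
tool_rot: [0.592, 0.387, 0.592, -0.387]
contact_force: [-0.2, 0.2, 0.3]
gripper_width: 0.245
t 15.22 tcp [0.547 0.2   0.211] F [-0.155  0.237  0.278] grip 0.245 q [ 0.224 -0.035  1.734 -0.001  1.441  1.381]
tool axes x [ 0.001 -0.    -1.   ] y [0.916 0.402 0.001] z [ 0.402 -0.916  0.001]
jaw ang -66.28
twist [ 0.018  0.038 -0.032] shift AFTER twist cm [ 0.124 -0.06   0.037]
twist [-179.982    0.05     0.06 ] shift AFTER twist cm [ 0.124  0.06  -0.037]
shift cm now [ 0.124 -0.06   0.037]
[0.547 0.201 0.212]
```

View pics/w13c.png

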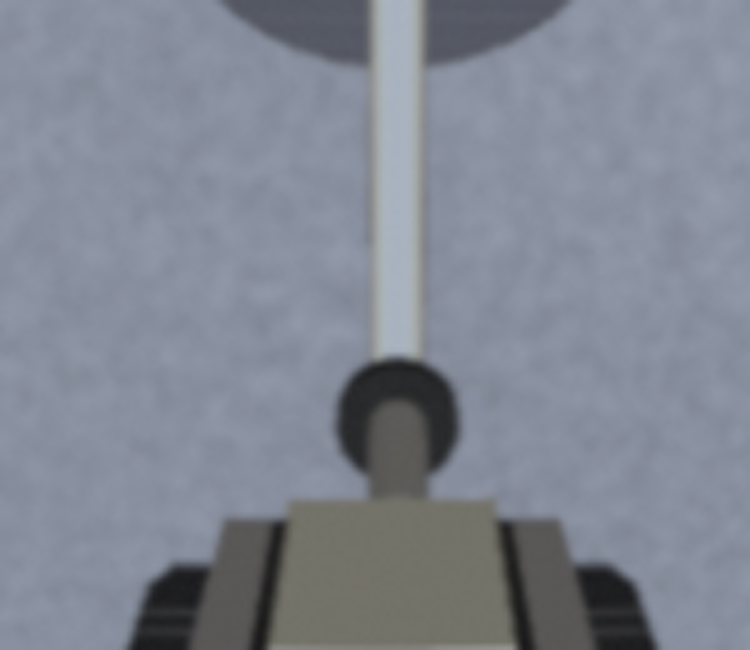

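```bash
python3 - <<'E'
from h import *
np.set_printoptions(precision=4,suppress=True)
f=load('w13');s=manip.state();R=Rt(s);print(s['tool_pos'])
T=lambda x,y,z:R.T@(fpt(f,180+x/5-.4,130+y/5-.4,z)-s['tool_pos'])*1000
for z in (.150,.154):
    print(z,'seat rear edge(+9)',T(397,357,z),'left',T(337,420,z),'right',T(459,420,z))
    print('prong rear root(+4)',T(397,398,z))
print('collar bottom edge',T(392,500,s['tool_pos'][2]-.003))
E
```

```text
[0.5474 0.2006 0.2119]
0.15 seat rear edge(+9) [61.8655  7.2994  0.4228] left [61.8433 -2.3029 -8.2896] right [61.858  -2.3116  9.4398]
prong rear root(+4) [61.8558  1.0843  0.4264]
0.154 seat rear edge(+9) [57.8674  8.5692  0.4139] left [57.8457 -0.8439 -8.1268] right [57.8601 -0.8525  9.2533]
prong rear root(+4) [57.858   2.4765  0.4175]
collar bottom edge [ 3.0157 10.1973 -0.2229]
```

```bash

python3 -m inch '[{"fingers":-1,"delta_pos":[0.6,-0.02,0.03],"twist":[0,0,0]},{"fingers":-1,"delta_pos":[0.6,0,0],"twist":[0,0,0]},{"fingers":-1,"delta_pos":[0.4,0,0],"twist":[0,0,0]},{"fingers":-1,"delta_pos":[0,0,0],"twist":[0,0,0]}]'
python3 -c "
from h import *
np.set_printoptions(precision=4)
rel([.5467,.1999,.19],-66.3)
print(manip.state()['ft_torque'])
grab('wrist','w14')
crop('w14',150,150,360,320,3.5,'w14c')"
```

```text
time: 15.78
tool_pos: [0.5466, 0.2, 0.1946]
tool_rot: [0.592, 0.386, 0.592, -0.387]
contact_force: [-0.2, -0.4, -0.8]
gripper_width: 0.248
t 15.78 tcp [0.547 0.2   0.195] F [-0.246 -0.427 -0.782] grip 0.248 q [ 0.223 -0.023  1.751 -0.001  1.414  1.38 ]
tool axes x [-0.    -0.001 -1.   ] y [ 0.916  0.402 -0.001] z [ 0.402 -0.916  0.   ]
jaw ang -66.28
twist [0.017 0.024 0.03 ] shift AFTER twist cm [0.457 0.001 0.014]
twist [-179.983   -0.048    0.038] shift AFTER twist cm [ 0.457 -0.001 -0.014]
shift cm now [0.457 0.001 0.014]
[ 0.034 -0.032  0.052]
```

View pics/w14c.png

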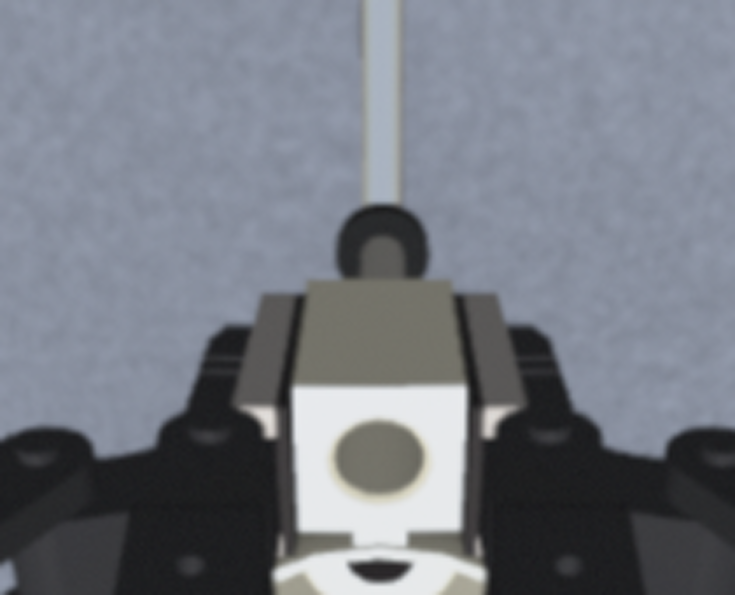

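Aligned: prong and collar centre coincide at x≈380. Going down a few mm at a time, watching the force.

```bash

python3 -m inch '[{"fingers":-1,"delta_pos":[0.3,0,0],"twist":[0,0,0]},{"fingers":-1,"delta_pos":[0.2,0,0],"twist":[0,0,0]}]'
python3 -m inch '[{"fingers":-1,"delta_pos":[0.3,0,0],"twist":[0,0,0]},{"fingers":-1,"delta_pos":[0,0,0],"twist":[0,0,0]}]'
python3 -c "
from h import *
print(manip.state()['contact_force'],manip.state()['ft_torque'])
grab('wrist','w15')
crop('w15',150,150,360,320,3.5,'w15c')"
```

```text
time: 16.08
tool_pos: [0.547, 0.2001, 0.1902]
tool_rot: [0.592, 0.387, 0.592, -0.386]
contact_force: [0.6, -0.1, -0.8]
gripper_width: 0.244
time: 16.32
tool_pos: [0.5468, 0.2001, 0.1868]
tool_rot: [0.592, 0.386, 0.592, -0.387]
contact_force: [-0.3, -0.2, -0.3]
gripper_width: 0.246
[-0.30959044 -0.24041575 -0.27196588] [ 0.00554841 -0.0058058  -0.03473978]
```

View pics/w15c.png

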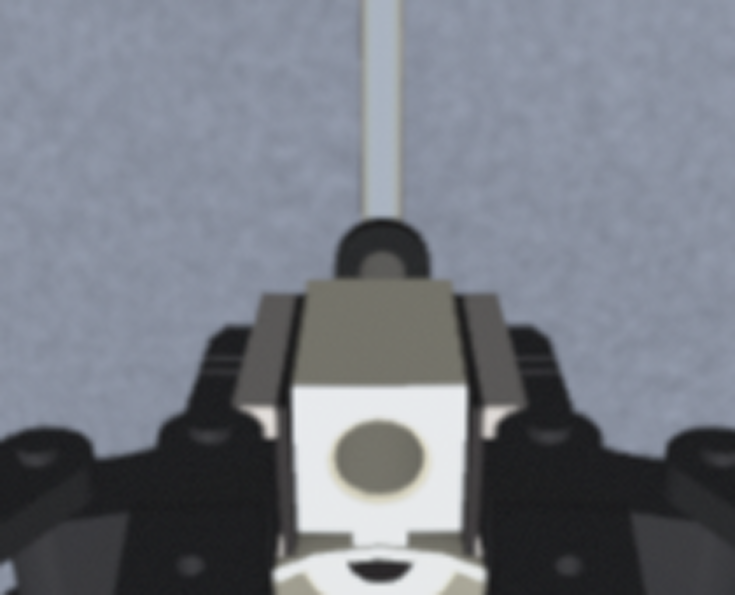

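```bash

python3 -m inch '[{"fingers":-1,"delta_pos":[0.4,0,0],"twist":[0,0,0]},{"fingers":-1,"delta_pos":[0.4,0,0],"twist":[0,0,0]},{"fingers":-1,"delta_pos":[0,0,0],"twist":[0,0,0]}]'
python3 -m inch '[{"fingers":-1,"delta_pos":[0.4,0,0],"twist":[0,0,0]},{"fingers":-1,"delta_pos":[0.4,0,0],"twist":[0,0,0]},{"fingers":-1,"delta_pos":[0,0,0],"twist":[0,0,0]}]'
python3 -c "
from h import *
print(manip.state()['contact_force'],manip.state()['ft_torque'])
grab('wrist','w16')
crop('w16',150,150,360,320,3.5,'w16c')"
```

```text
time: 16.75
tool_pos: [0.5466, 0.2, 0.1785]
tool_rot: [0.592, 0.386, 0.592, -0.387]
contact_force: [1.2, -0.1, -0.3]
gripper_width: 0.247
time: 17.12
tool_pos: [0.5467, 0.2, 0.1706]
tool_rot: [0.592, 0.386, 0.592, -0.387]
contact_force: [-0.9, -0.3, -0.7]
gripper_width: 0.246
[-0.89402    -0.34551967 -0.73728785] [-0.01324186 -0.01497257 -0.03490519]
```

View pics/w16c.png

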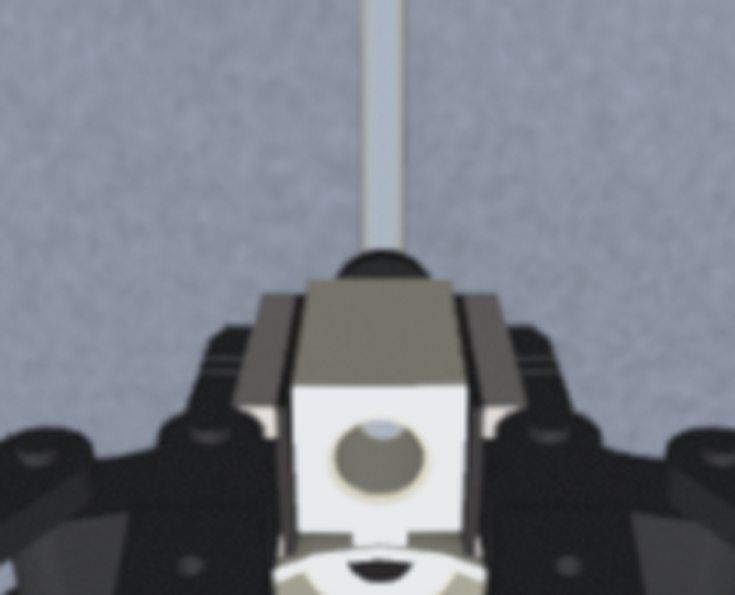

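```bash

python3 -m inch '[{"fingers":-1,"delta_pos":[0.4,0,0],"twist":[0,0,0]},{"fingers":-1,"delta_pos":[0.3,0,0],"twist":[0,0,0]},{"fingers":-1,"delta_pos":[0,0,0],"twist":[0,0,0]}]'
python3 -m inch '[{"fingers":-1,"delta_pos":[0.2,0,0],"twist":[0,0,0]},{"fingers":-1,"delta_pos":[0,0,0],"twist":[0,0,0]}]'
python3 -m inch '[{"fingers":-1,"delta_pos":[0.2,0,0],"twist":[0,0,0]},{"fingers":-1,"delta_pos":[0,0,0],"twist":[0,0,0]}]'
```

```text
time: 17.55
tool_pos: [0.5467, 0.2001, 0.1638]
tool_rot: [0.592, 0.386, 0.592, -0.387]
contact_force: [-0.6, -0.6, -0.8]
gripper_width: 0.238
time: 17.8
tool_pos: [0.5469, 0.2001, 0.1621]
tool_rot: [0.592, 0.387, 0.592, -0.387]
contact_force: [-0.2, 0.7, -0.4]
gripper_width: 0.25
time: 18.05
tool_pos: [0.5469, 0.2001, 0.1601]
tool_rot: [0.592, 0.387, 0.592, -0.387]
contact_force: [0.0, -0.4, 0.1]
gripper_width: 0.248
```

```bash

python3 -m inch '[{"fingers":-1,"delta_pos":[0.1,0,0],"twist":[0,0,0]},{"fingers":-1,"delta_pos":[0,0,0],"twist":[0,0,0]}]'
python3 -m inch '[{"fingers":-1,"delta_pos":[0.1,0,0],"twist":[0,0,0]},{"fingers":-1,"delta_pos":[0,0,0],"twist":[0,0,0]}]'
python3 -m inch '[{"fingers":-1,"delta_pos":[0.1,0,0],"twist":[0,0,0]},{"fingers":-1,"delta_pos":[0,0,0],"twist":[0,0,0]}]'
```

```text
time: 18.3
tool_pos: [0.5469, 0.2001, 0.1592]
tool_rot: [0.592, 0.387, 0.592, -0.387]
contact_force: [0.7, 0.0, -0.6]
gripper_width: 0.246
time: 18.55
tool_pos: [0.5469, 0.2001, 0.1582]
tool_rot: [0.592, 0.387, 0.592, -0.387]
contact_force: [0.4, 0.7, -1.4]
gripper_width: 0.25
time: 18.8
tool_pos: [0.547, 0.2001, 0.1573]
tool_rot: [0.592, 0.387, 0.592, -0.387]
contact_force: [-0.2, -0.4, -1.3]
gripper_width: 0.244
```

```bash

python3 -m inch '[{"fingers":-1,"delta_pos":[0.1,0,0],"twist":[0,0,0]},{"fingers":-1,"delta_pos":[0,0,0],"twist":[0,0,0]}]'
python3 -m inch '[{"fingers":-1,"delta_pos":[0.1,0,0],"twist":[0,0,0]},{"fingers":-1,"delta_pos":[0,0,0],"twist":[0,0,0]}]'
```

```text
time: 19.05
tool_pos: [0.5471, 0.2001, 0.1568]
tool_rot: [0.592, 0.387, 0.592, -0.386]
contact_force: [-1.1, -0.7, 2.2]
gripper_width: 0.247
time: 19.3
tool_pos: [0.5472, 0.2001, 0.1559]
tool_rot: [0.593, 0.387, 0.592, -0.386]
contact_force: [-1.9, -0.8, 4.5]
gripper_width: 0.247
```

```bash

python3 -m inch '[{"fingers":-1,"delta_pos":[0.1,0,0],"twist":[0,0,0]},{"fingers":-1,"delta_pos":[0.1,0,0],"twist":[0,0,0]}]'
python3 -m inch '[{"fingers":-1,"delta_pos":[0.05,0,0],"twist":[0,0,0]}]'
```

```text
time: 19.55
tool_pos: [0.5473, 0.2002, 0.1543]
tool_rot: [0.593, 0.387, 0.592, -0.386]
contact_force: [-3.7, -1.2, 8.1]
gripper_width: 0.247
time: 19.68
tool_pos: [0.5473, 0.2001, 0.1541]
tool_rot: [0.593, 0.387, 0.592, -0.386]
contact_force: [-4.4, -0.7, 9.4]
gripper_width: 0.248
```

```bash

python3 -m inch '[{"fingers":-1,"delta_pos":[0.08,0,0],"twist":[0,0,0]},{"fingers":-1,"delta_pos":[0,0,0],"twist":[0,0,0]}]'
python3 -m inch '[{"fingers":-1,"delta_pos":[0.03,0,0],"twist":[0,0,0]},{"fingers":-1,"delta_pos":[0,0,0],"twist":[0,0,0]}]'
```

```text
time: 19.92
tool_pos: [0.5473, 0.2002, 0.1537]
tool_rot: [0.593, 0.387, 0.592, -0.386]
contact_force: [-5.5, -1.4, 9.7]
gripper_width: 0.249
time: 20.18
tool_pos: [0.5473, 0.2002, 0.1535]
tool_rot: [0.593, 0.387, 0.592, -0.386]
contact_force: [-5.7, -2.3, 10.8]
gripper_width: 0.247
```

```bash

python3 -m inch '[{"fingers":-1,"delta_pos":[0.03,-0.04,0],"twist":[0,0,0]},{"fingers":-1,"delta_pos":[0,0,0],"twist":[0,0,0]}]'
python3 -m inch '[{"fingers":-1,"delta_pos":[0.0,0,0],"twist":[0,0,0]},{"fingers":-1,"delta_pos":[0,0,0],"twist":[0,0,0]}]'
```

```text
time: 20.42
tool_pos: [0.5472, 0.2002, 0.1534]
tool_rot: [0.593, 0.387, 0.591, -0.386]
contact_force: [-4.0, -1.3, 10.6]
gripper_width: 0.244
time: 20.68
tool_pos: [0.5473, 0.2002, 0.1534]
tool_rot: [0.593, 0.387, 0.591, -0.386]
contact_force: [-4.9, -0.9, 10.5]
gripper_width: 0.248
```

```bash

python3 -m inch '[{"fingers":-1,"delta_pos":[0.05,0,0],"twist":[0,0,0]},{"fingers":-1,"delta_pos":[0,0,0],"twist":[0,0,0]},{"fingers":-1,"delta_pos":[0,0,0],"twist":[0,0,0]}]'
python3 -m inch '[{"fingers":-1,"delta_pos":[0.02,0,0],"twist":[0,0,0]},{"fingers":-1,"delta_pos":[0,0,0],"twist":[0,0,0]},{"fingers":-1,"delta_pos":[0,0,0],"twist":[0,0,0]}]'
python3 -m inch '[{"fingers":-1,"delta_pos":[0,0,0],"twist":[0,0,0]},{"fingers":-1,"delta_pos":[0,0,0],"twist":[0,0,0]},{"fingers":-1,"delta_pos":[0,0,0],"twist":[0,0,0]}]'
python3 -m inch '[{"fingers":-1,"delta_pos":[0,0,0],"twist":[0,0,0]},{"fingers":-1,"delta_pos":[0,0,0],"twist":[0,0,0]},{"fingers":-1,"delta_pos":[0,0,0],"twist":[0,0,0]}]'
```

```text
time: 21.05
tool_pos: [0.5473, 0.2001, 0.1531]
tool_rot: [0.593, 0.387, 0.591, -0.386]
contact_force: [-4.4, -2.0, 10.6]
gripper_width: 0.252
time: 21.42
tool_pos: [0.5473, 0.2002, 0.153]
tool_rot: [0.593, 0.387, 0.591, -0.386]
contact_force: [-5.0, -1.6, 11.3]
gripper_width: 0.252
time: 21.8
tool_pos: [0.5473, 0.2002, 0.153]
tool_rot: [0.593, 0.387, 0.591, -0.386]
contact_force: [-4.7, -1.2, 11.9]
gripper_width: 0.245
time: 22.18
tool_pos: [0.5473, 0.2001, 0.153]
tool_rot: [0.593, 0.387, 0.591, -0.386]
contact_force: [-5.4, -1.1, 10.5]
gripper_width: 0.248
```

```bash

python3 -m inch '[{"fingers":-1,"delta_pos":[-0.2,0,0],"twist":[0,0,0]},{"fingers":-1,"delta_pos":[-0.2,0,0],"twist":[0,0,0]},{"fingers":-1,"delta_pos":[0,0,0],"twist":[0,0,0]}]'
python3 -c "
from h import *
grab('wrist','w17')
crop('w17',150,150,360,320,3.5,'w17c')"
```

```text
time: 22.55
tool_pos: [0.5472, 0.2001, 0.1555]
tool_rot: [0.593, 0.387, 0.591, -0.386]
contact_force: [-0.8, 0.4, 5.9]
gripper_width: 0.246
```

View pics/w17c.png

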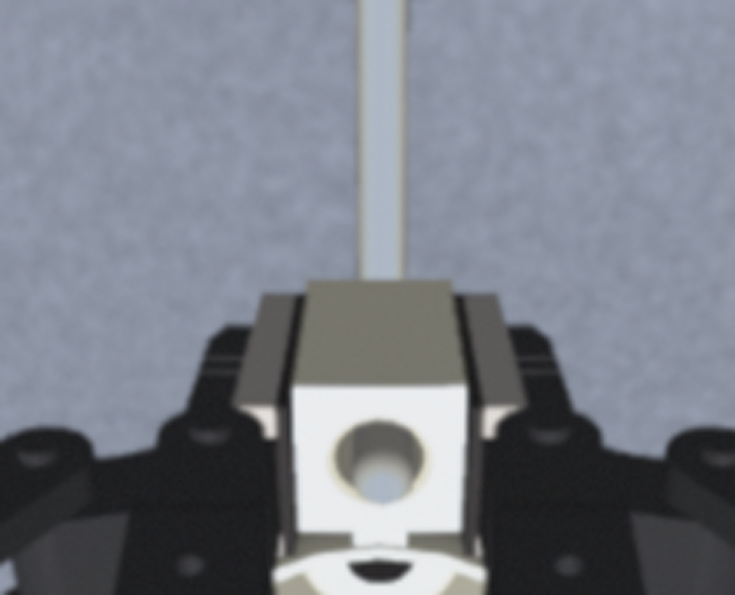

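```bash

python3 -m inch '[{"fingers":-1,"delta_pos":[-0.12,0,0],"twist":[0,0,0]},{"fingers":-1,"delta_pos":[0,0,0],"twist":[0,0,0]}]'
python3 -m inch '[{"fingers":-0.2,"delta_pos":[0,0,0],"twist":[0,0,0]},{"fingers":-0.1,"delta_pos":[0,0,0],"twist":[0,0,0]},{"fingers":0.0,"delta_pos":[0,0,0],"twist":[0,0,0]},{"fingers":0.0,"delta_pos":[0,0,0],"twist":[0,0,0]}]'
python3 -c "
from h import *
grab('wrist','w18')
crop('w18',150,150,360,320,3.5,'w18c')"
```

```text
time: 22.85
tool_pos: [0.5472, 0.2001, 0.1562]
tool_rot: [0.593, 0.387, 0.591, -0.386]
contact_force: [0.2, 1.1, 4.9]
gripper_width: 0.248
time: 23.35
tool_pos: [0.5464, 0.1999, 0.1555]
tool_rot: [0.592, 0.386, 0.592, -0.387]
contact_force: [0.1, -0.2, -0.1]
gripper_width: 0.503
```

View pics/w18c.png

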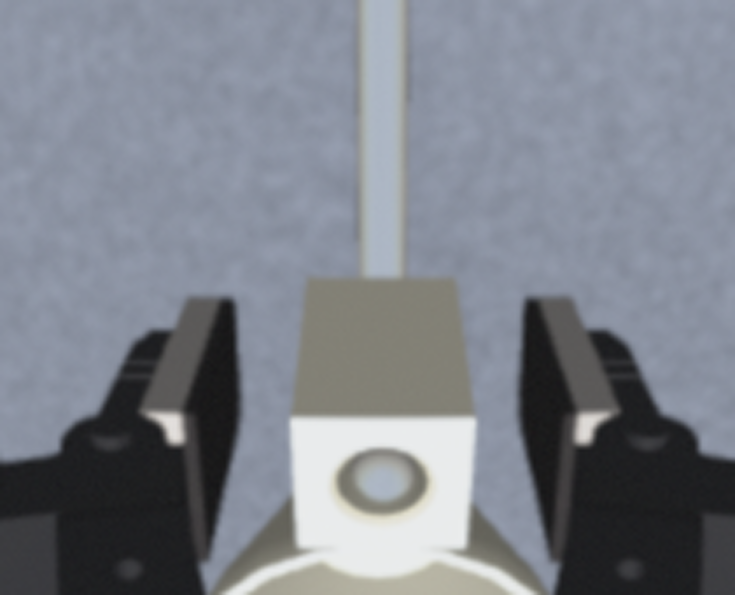

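```bash

python3 -m inch '[{"fingers":0,"delta_pos":[-1,0,0],"twist":[0,0,0]},{"fingers":0,"delta_pos":[-3,0,0],"twist":[0,0,0]},{"fingers":0,"delta_pos":[-4,0,0],"twist":[0,0,0]},{"fingers":0,"delta_pos":[-5,0,0],"twist":[0,0,0]},{"fingers":0,"delta_pos":[-2,-5,0],"twist":[0,0,0]}]'
python3 -m inch '[{"fingers":0,"delta_pos":[0,-5,3],"twist":[0,0,0]},{"fingers":0,"delta_pos":[0,0,6],"twist":[0,0,0]},{"fingers":0,"delta_pos":[0,0,6],"twist":[0,0,0]},{"fingers":0,"delta_pos":[0,0,6],"twist":[0,0,0]},{"fingers":0,"delta_pos":[0,0,0],"twist":[0,0,0]}]'
python3 -c "
from h import *
grab('top','top9');grab('scene','s9');grab('wrist','w19')
crop('top9',70,70,210,220,5,'t9');crop('s9',300,180,460,340,5,'s9c');crop('top9',260,145,410,270,5,'t9d')"
```

```text
time: 24.02
tool_pos: [0.5027, 0.1803, 0.3105]
tool_rot: [0.594, 0.388, 0.59, -0.385]
contact_force: [-1.3, -0.8, -0.2]
gripper_width: 0.499
time: 24.65
tool_pos: [0.5402, -0.0359, 0.3064]
tool_rot: [0.592, 0.388, 0.591, -0.388]
contact_force: [-0.9, 0.8, 0.7]
gripper_width: 0.504
```

View pics/t9.png

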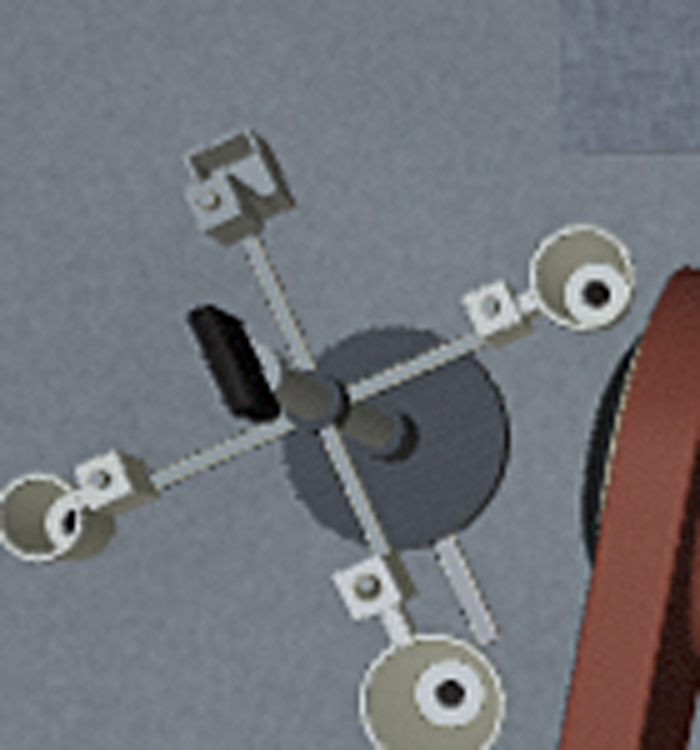

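View pics/s9c.png

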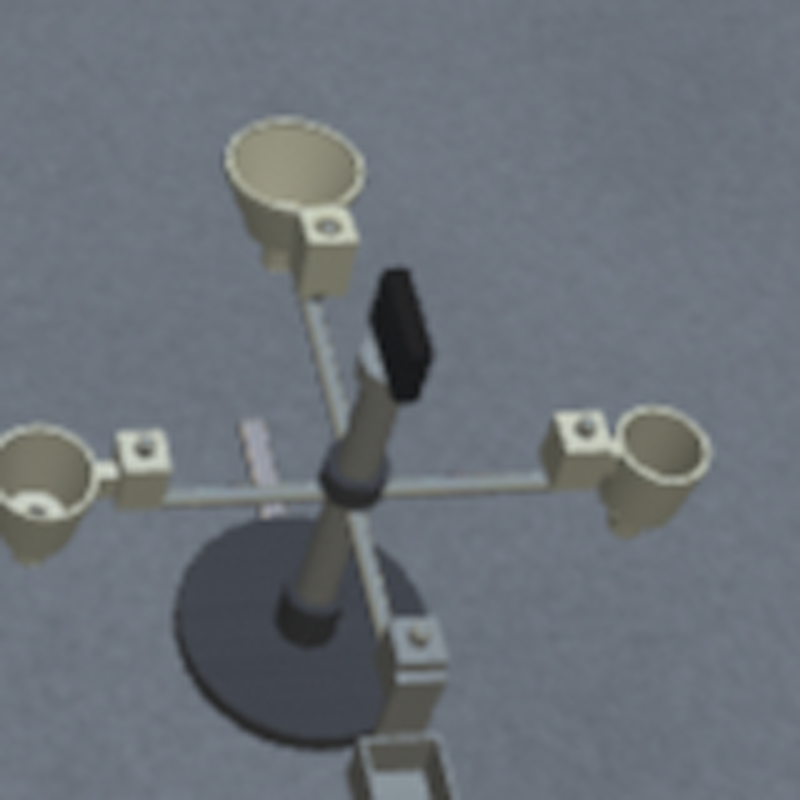

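View pics/t9d.png

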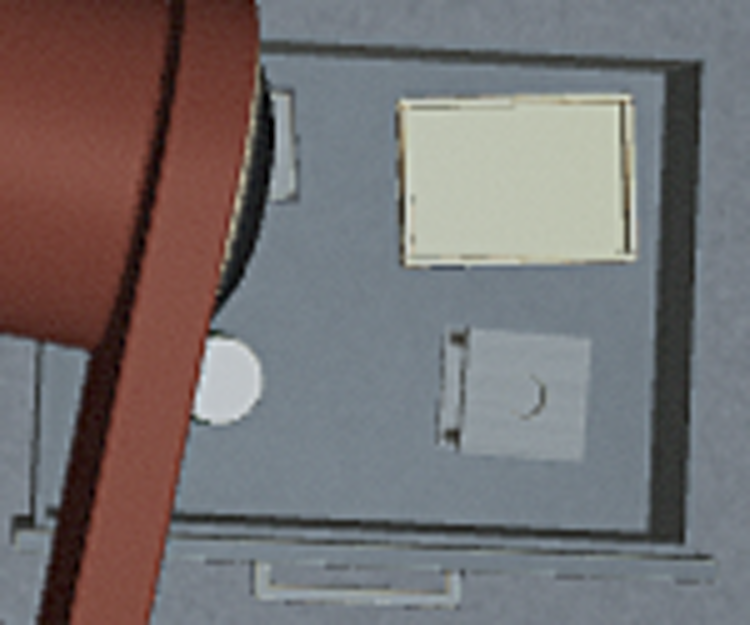

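```bash
python3 -c "
from h import *
f=load('top9');P=lambda x,y:pt(f,70+x/5,70+y/5,win=0)
for p in((350,580),(383,575),(360,605),(370,565)):print(P(*p).round(4))
print(manip.state()['contact_force'])
print(manip.job_done())"
```

```text
[0.5472 0.2046 0.1898]
[0.5493 0.1904 0.1894]
[0.5364 0.2013 0.1863]
[0.5536 0.1956 0.1908]
[-0.07171264  0.16917983 -1.01775992]
the job is handed in; nothing more can be done
None
```

I turned the tree about 57° clockwise by its wing, bringing the empty branch over the pointer. I then lifted the funnel out of its stand and lowered its collar over the prong, bowl outwards. I pressed it onto the seat, released it and handed the job in at about 25 s.

**Branch position:** after release, the wrist camera put the branch within about 0.5° of the pointer. The top camera was rougher, and its readings of the pointer direction differed by about 2°.

**Press:** the wrist force read 10.5–11.9 N for over a second, plus about 0.8 N of funnel weight, so about 11.5–12 N on the seat. It never read above about 12 N. There was also about 5 N of sideways load during the press, which went when I eased off.

**Final images:** the funnel hangs on the prong with its collar top at about 0.189 m, which fits a collar resting on the seat. It leans outward very slightly (the collar's inner edge is 1–4 mm higher than its outer edge).

**Bystanders:** the tree's other branches had not moved since the turn, and the tray had not moved. The arm hid part of the bottle and pillbox in the last picture. What showed of them had not moved, and nothing came near them. The gripper was clear of everything.

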